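# Level the mould on its tilting stand and pin it

### The job

The mould on the tilting stand has been left tipped up: bring it level, take the larger of the two linchpins out of the wooden block and push it fully home, straight down through the hole in the trunnion housing, with its ring on the side of the free end of the housing. Then swing the sprung ring down over the end of the housing until it snaps shut round the pin end, so that the mould is locked level. Leave the smaller linchpin in the block and everything else where it stands.

Things in the scene. Friction and masses are not known exactly. Their poses are not given: they have to be found in the camera images.
- stand: Tilting mould stand, grey steel, fixed. Origin: centre of the underside of its base plate (200 x 250 x 10 mm); z up. The trunnion axis runs along its y, 125 mm up. Uprights 8 mm thick at y = +-105 mm, tops at 137 mm. On the -y upright is the locking housing: a steel boss, 24 mm diameter, from y = -109 to its free end at -155 mm, with a flat pad on top (137.5 mm up) drilled 12 mm straight down.
- lock_hole (a point): Centre of the mouth of the 12 mm lock hole, on the pad on top of the locking housing, 13 mm inboard of its free end; axes as stand (-y is outward along the trunnion axis). The housing is 25 mm deep, so the pin comes out below. The shaft's hole lines up only when the cradle is within about 0.1 rad of level. Beyond the free end is open air.
- cradle (a joint): Tilt of the cradle about the trunnion axis, rad: 0 is level; positive raises the rail on the stand's -x side (the robot's side). It starts tipped up by 0.25 to 0.55, is stiff and stays where it is left (about 5 N at a rail moves it). Range -0.6 to 0.65.
- near_rail (a point): Middle of the top face of the cradle's -x rail, an aluminium bar 20 mm wide and 20 mm deep, 186 mm long along the stand's y; it lies 80 mm from the trunnion axis and moves with the cradle. Level, its top is 135 mm above the bench. The black mould between the rails is no higher; beside it the uprights stand to 137 mm.
- linchpin: The larger linchpin (loose, steel, about 80 g). Origin: centre of the shoulder under its head; the pin points along -z, 10 mm diameter, 40 mm long, with a 7 mm tapered tip; +x is the side to which its ring lies when open. The head above is a block 16 mm (x) by 18 mm (y) by 24 mm (z), flat-sided. It stands with the shoulder on the top of the wooden block, pin down its hole.
- ring (a joint): Swing of the larger linchpin's ring about an axis along the linchpin's y, 6 mm above the shoulder, rad: 0 (to -0.1) is open, sticking out level to +x of the linchpin; 1.57 is shut, hanging down parallel to the pin and round its end. An over-centre spring (about 2 N at the far end of the ring) holds it open below 0.75 and snaps it shut above 0.75.
- ring_far (a point): Far end of the larger linchpin's ring, on the middle of the wire, 51 mm from the ring's swing axis. The ring is a 4.5 mm wire circle of 48 mm inside diameter, so a finger fits between head and far end.
- small_linchpin: The smaller linchpin, to be left alone in the block: pin 8 mm x 32 mm, head 13 x 15 x 19 mm, ring of 38 mm inside diameter held open. Origin and axes as for the larger one.
- pin_block: Fixed wooden block, 170 (x) x 46 (y) x 50 mm high, origin at the centre of its underside, with two 12 mm holes, 44 mm deep, at x = -55 and +55 mm; the two linchpins stand in them, either way about.
- mixing_cup: Loose white paper mixing cup, 84 mm across the mouth, 110 mm high, origin at the centre of its underside. Bystander.
- hose_clamp: Loose steel hose clamp, about 75 x 26 x 25 mm, origin at the centre of its underside. Bystander.
- roller: Loose laminating roller lying on the bench: aluminium roller 26 mm diameter, 75 mm wide at its origin, wooden handle reaching 175 mm to its -x. Bystander.
- catch_pot: Fixed grey resin catch pot standing close to the pin block and the stand: base plate 130 x 130 mm, black rim 126 mm diameter, lid 114 mm above the bench, and on it a round gauge, 60 mm diameter and 24 mm thick (facing x), over the pot's middle and up to 180 mm; origin at the centre of its underside. Obstacle.

How it is judged:
On the way, in this order (a step that is already met when the one before it is completed fails the run):
1. the cradle is brought level (within 0.1 rad) (value of joint cradle between -0.1 and 0.1 rad), for 0.2 s.
2. the larger linchpin is home in the lock hole, its ring still open (horizontal distance between linchpin and lock_hole below 0.004 m and z of linchpin in the frame of lock_hole between -0.004 and 0.004 m and angle between linchpin's own z axis and vertical below 0.15 rad and angle between the x axis of linchpin and the y axis of stand, either way round below 0.4 rad and value of joint ring below 0.6 rad), for 0.2 s.
3. the ring has snapped shut over the end of the housing, the pin still home (horizontal distance between linchpin and lock_hole below 0.004 m and z of linchpin in the frame of lock_hole between -0.004 and 0.004 m and angle between linchpin's own z axis and vertical below 0.15 rad and angle between the x axis of linchpin and the y axis of stand, either way round below 0.4 rad and value of joint ring above 1.4 rad), for 0.2 s.
At the end, for the whole second after the job is handed in: Cradle level within 0.1 rad; larger linchpin upright in the lock hole (0.15 rad, 4 mm), shoulder within 4 mm of the pad, ring side along the trunnion axis (0.4 rad), ring shut (over 1.4), at rest; small linchpin within 15 mm, cup (upright), clamp, roller within 30 mm of their starts (all of step 1 and all of step 3 and linear speed of linchpin below 0.02 m/s and distance of small_linchpin from where it was at the start of the episode below 0.015 m and not (distance of mixing_cup from where it was at the start of the episode above 0.03 m or angle between mixing_cup's own z axis and vertical above 0.5 rad) and not (distance of hose_clamp from where it was at the start of the episode above 0.03 m) and not (distance of roller from where it was at the start of the episode above 0.03 m)); the robot touches nothing.
It fails at once if the smaller linchpin is taken or shifted by more than 15 mm (distance of small_linchpin from where it was at the start of the episode above 0.015 m).
It fails at once if the mixing cup is tipped or moved by more than 30 mm (distance of mixing_cup from where it was at the start of the episode above 0.03 m or angle between mixing_cup's own z axis and vertical above 0.5 rad).
It fails at once if the hose clamp is moved by more than 30 mm (distance of hose_clamp from where it was at the start of the episode above 0.03 m).
It fails at once if the roller is moved by more than 30 mm (distance of roller from where it was at the start of the episode above 0.03 m).
It also fails if it takes over 67 s, if anything falls off the work surface, if the arm or the gripper's body presses on something with over 40 N, if the wrist force passes 120 N, or if a joint passes its speed limit or range.

### The arm

A 6-joint arm with a two-finger parallel gripper is mounted at the origin on the work surface. World frame = base frame: x ahead of the robot, y to its left, z up, the work surface at z = 0. Lengths are in m, angles in rad, forces in N, time in s.
With the tool pointing down it reaches from about 0.4 to 0.925 m from the base axis. Payload 12.5 kg.
Tool frame: the origin (TCP) lies midway between the tips of the shut fingers; the grasp point (between the pads) lies 19 mm behind it (ctrl.grip_depth is the distance from the TCP to the grasp point, in m); z points along the fingers, y is the direction in which the jaws open and shut (so a half turn about z gives the same grasp; the last joint's range is limited). The gripper opens to 95 mm and grips with 3 to 60 N. Pads are 20 mm wide; open, the fingers measure 119 mm over their backs; the gripper's body (75 mm by 180 mm) begins 59 mm behind the grasp point.
Start: joints at [1.057, 0.491, 1.559, -0, 1.092, -0.106], TCP at [0.248, 0.574, 0.215] pointing down, gripper open.
Joint ranges: [-3.1, 3.1], [-0.84, 2.19], [0.05, 2.79], [-1.13, 4.28], [0.06, 2.93], [-2.69, 2.69]. Speed limits (rad/s): [2.22, 2.22, 2.79, 3.14, 3.14, 3.14].

### API

Orientations are given as a unit quaternion [w, x, y, z].
In Python, from rig import ctrl gives the robot as it stands.
- The arm moves only by the tool arm_command, never from a script. Its argument "deltas" is a list of rows, each an object of numbers: "tx", "ty", "tz": the shift along the tool's x, y, z in mm; "wx", "wy", "wz": the turn, a rotation vector about the tool's x, y, z in units of 5 degrees (1.0 is 5 degrees); "gripper": the closure, from 0 (fully open) to 1 (shut). In form: [{"tx": .., "ty": .., "tz": .., "wx": .., "wy": .., "wz": .., "gripper": ..}, ...]. A call has 1 to 5 rows; each row is the pose to reach, as a shift and turn from the pose commanded when the call began, along the tool's axes at that moment; what a row does not reach only later rows make up. A row lasts 1/10 s, in which the tool goes at most 50 mm and 8.59 degrees, less where a joint would pass 70% of its speed; a pose out of reach is approached as far as the arm can. A call with a gripper value outside its range is refused whole. The fingers move at their own pace and stop on an object; "squeeze" is the grip in N (left out, the last holds). Time passes only in rows, so rows that repeat a pose let the fingers close. It gives the time, the measured TCP pose, the force and the opening at its end, in the units of the state.
- ctrl.state(): the state, without advancing time (a new reading comes with each control period).
- ctrl.get_image(name): name is "scene" or "side" or "wrist"; returns the picture (420x560x3 uint8, red, green, blue); there is no depth.
- ctrl.get_calibration(name): a dict with "fov_y" (degrees; the focal length in pixels is half the picture's height over the tangent of half this angle, whatever the lens; pixels are square), "cx", "cy" (the principal point, pixels), "R" (3x3) and "t" (3): a world point X has camera coordinates R X + t. Camera axes: x right, y down, z forward; pixel columns grow to the right and rows downward; lengths in m; the calibration is good to about 2 mm. A picture is of the moment at which its call begins: read the wrist's pose just before it. get_calibration takes no time and is no camera call; for the wrist camera it gives the pose at the moment of the call.
- ctrl.close_job(): hands the job in, once; it reports no verdict.
The state is a dict: "time_s": time; "joints": joint angles; "qd": joint speeds; "effort": joint torques, N m; "eef_pos": TCP position; "tcp_rot": TCP orientation; "wrist_force": force on the tool from outside, world axes, zero at the start; "moment": the same for the moment, N m; "width": opening from 0.0 (shut) to 1.0 (fully open).
Only numpy, scipy, OpenCV 4.12 (cv2) and the standard library are available. Lean on these libraries where they do the work, as an engineer would, in place of code of your own. Each camera call takes 0.05 s, during which the arm holds its last target.

## Working session

There is one attempt and no reset: what is moved stays moved. The work goes in short steps, Python scripts to look and compute and a tool call to move; the robot and the scene stay as the last step left them, time stands still between calls to the robot, and variables do not carry over. Pictures are saved under pics/ and viewed, and the job is handed in when it is done.

Besides the shell and the picture viewer there is one more tool, called after "Request:" as name([rows], argument=value, ...), one row to a line, values as JSON. arm_command: Moves the arm, as the interface text tells. Its arguments: {"type":"object","properties":{"deltas":{"type":"array","items":{"type":"object","properties":{"tx":{"type":"number"},"ty":{"type":"number"},"tz":{"type":"number"},"wx":{"type":"number"},"wy":{"type":"number"},"wz":{"type":"number"},"gripper":{"type":"number"}}}},"squeeze":{"type":"number"}},"required":["deltas"]}

```bash
mkdir -p pics; ls; python3 - <<'E'
from rig import ctrl
import cv2
for n in ["scene","side","wrist"]:
    c=ctrl.get_calibration(n); im=ctrl.get_image(n)
    cv2.imwrite(f"pics/{n}0.png",im[:,:,::-1]); print(n,c)
print(ctrl.state(), ctrl.grip_depth)
E
```

```text
pics
scene {'fov_y': 53.83363137269603, 'cx': 277.1703800048514, 'cy': 202.54565196427643, 'R': array([[ 0.84348197,  0.5370528 ,  0.01060495],
       [ 0.37389974, -0.57283415, -0.72942444],
       [-0.38566456,  0.61922155, -0.68397918]]), 't': array([-0.43286433, -0.08936607,  1.12712168])}
side {'fov_y': 50.37926566900792, 'cx': 276.3434939991839, 'cy': 214.02034609647365, 'R': array([[ 0.9281884 , -0.37172988, -0.01682818],
       [-0.19419395, -0.44532275, -0.87405741],
       [ 0.31741928,  0.81455788, -0.48553111]]), 't': array([-0.44552675,  0.21744045,  1.08266168])}
wrist {'fov_y': 62.26544596107483, 'cx': 283.6927289831313, 'cy': 212.1933940942422, 'R': array([[ 3.96899533e-01,  9.17861603e-01, -9.15420937e-04],
       [ 8.77402851e-01, -3.79111232e-01,  2.94004950e-01],
       [ 2.69508809e-01, -1.17493620e-01, -9.55803458e-01]]), 't': array([-0.62583374, -0.0341104 ,  0.39161389])}
{'time_s': 0.15, 'joints': array([ 1.05738659e+00,  4.91422228e-01,  1.55928970e+00,  5.58744673e-06,
        1.09171768e+00, -1.05610144e-01]), 'qd': array([ 0.00054008, -0.00251725, -0.00246523, -0.00079011,  0.00037953,
       -0.00121444]), 'effort': array([ 2.56810075e-03, -6.12893987e+01, -2.58275110e+01,  6.93185208e-02,
        4.74104122e-02, -9.85513725e-05]), 'eef_pos': array([0.24776789, 0.573604  , 0.21420209]), 'tcp_rot': array([-1.29824862e-04,  2.02491116e-01,  9.79284010e-01, -3.97834943e-04]), 'wrist_force': array([ 0.15260705,  0.11584606, -0.33099414]), 'moment': array([-0.00166929, -0.02141983,  0.02679369]), 'width': 1.0041253548823792} 0.0188
```

View pics/scene0.png

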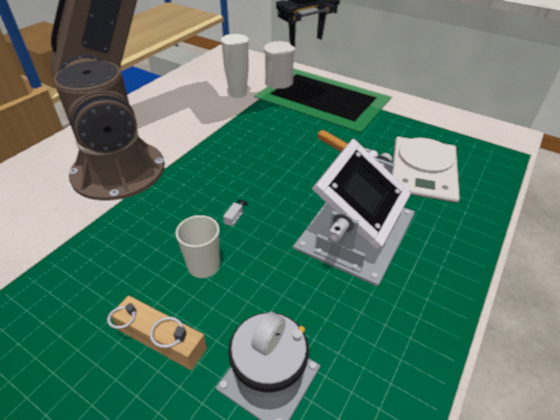

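View pics/side0.png

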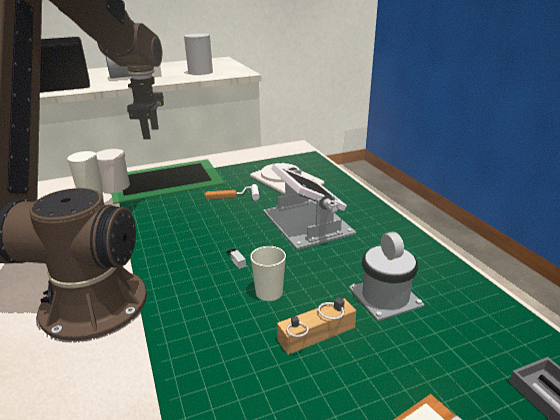

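View pics/wrist0.png

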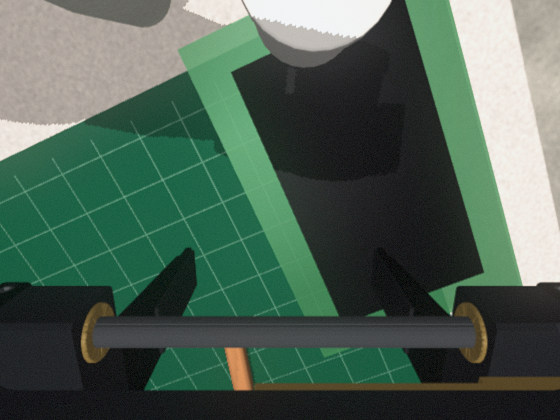

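The scene view shows the stand at about (360,210), tipped up on its far left side. The block is at (160,330), with the larger pin's head near (180,333). The pot is at (268,350), the cup at (200,247) and the clamp at (236,212). I'll zoom in to pick exact points.

```bash
python3 - <<'E'
import cv2,numpy as np
def crop(f,x,y,w,h,s,o):
    im=cv2.imread(f"pics/{f}.png")[y:y+h,x:x+w]; cv2.imwrite(f"pics/{o}.png",cv2.resize(im,None,fx=s,fy=s,interpolation=cv2.INTER_CUBIC))
crop("scene0",100,285,120,90,6,"sc_block")
crop("side0",270,285,100,75,7,"si_block")
crop("scene0",285,130,140,105*1+45,4,"sc_stand")
crop("side0",255,150,110,100,6,"si_stand")
E
```

```text
(no output)
```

View pics/sc_block.png

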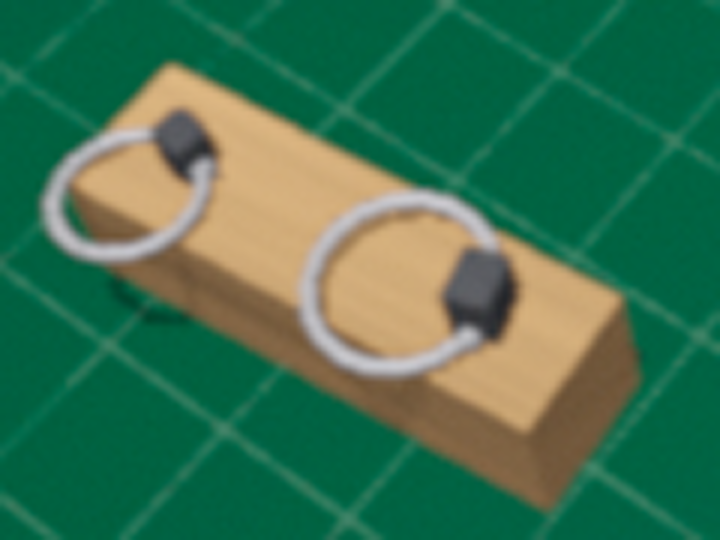

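View pics/si_block.png

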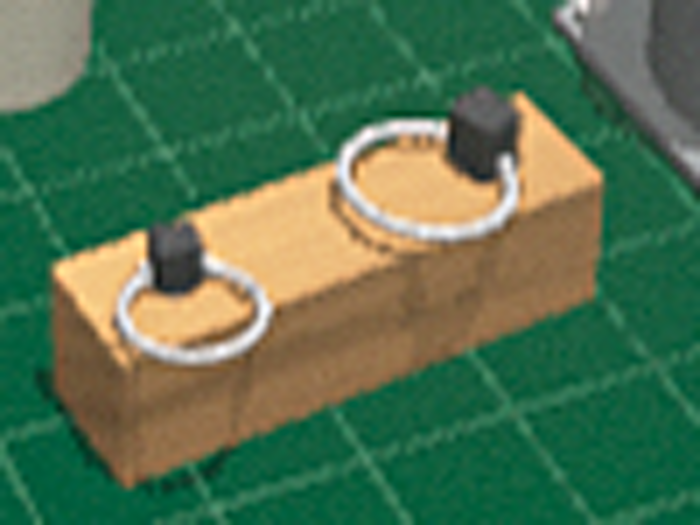

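View pics/sc_stand.png

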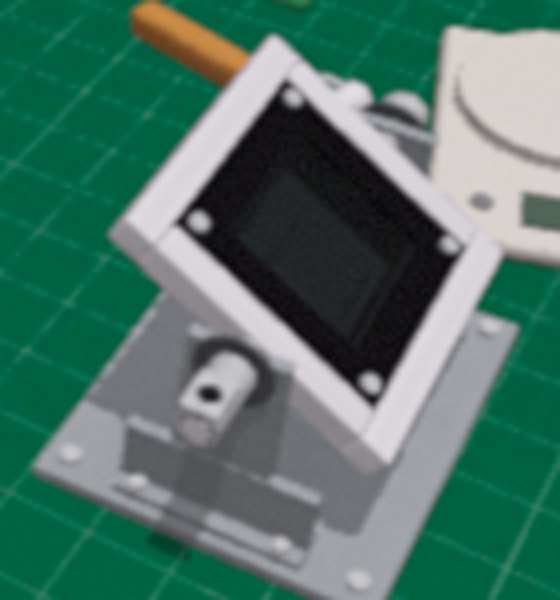

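View pics/si_stand.png

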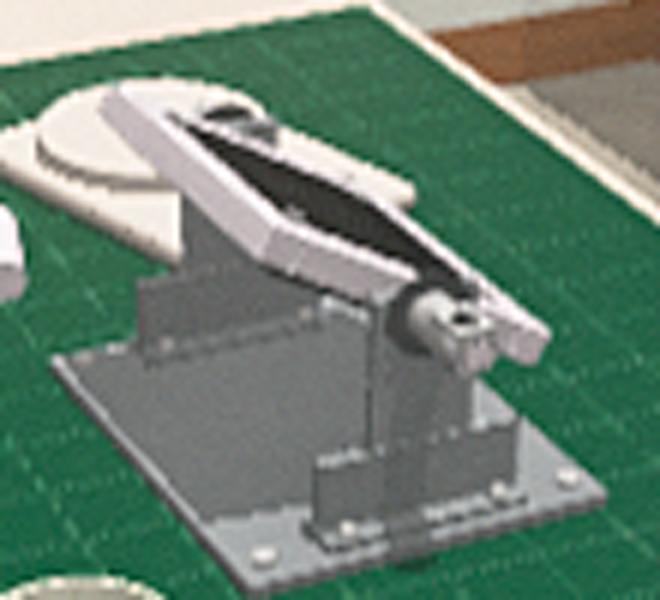

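```bash
cat > h.py <<'E'
import numpy as np
from rig import ctrl
from scipy.optimize import least_squares
def proj(c,X):
    f=210/np.tan(np.radians(c['fov_y'])/2); p=np.atleast_2d(X)@c['R'].T+c['t']
    return np.c_[c['cx']+f*p[:,0]/p[:,2], c['cy']+f*p[:,1]/p[:,2]]
def tri(obs):
    r=least_squares(lambda X:np.concatenate([(proj(c,X)[0]-u) for c,u in obs]),[0.6,0,0.1]); return r.x,np.abs(r.fun).max()
def onplane(c,u,z):
    f=210/np.tan(np.radians(c['fov_y'])/2); d=c['R'].T@np.array([(u[0]-c['cx'])/f,(u[1]-c['cy'])/f,1]); o=-c['R'].T@c['t']
    return o+d*(z-o[2])/d[2]
def rigid(pts,obs,x0):  # pts local Nx3, obs list (cam,idx,uv)
    def g(p):
        c,s=np.cos(p[2]),np.sin(p[2]); W=pts@np.array([[c,s,0],[-s,c,0],[0,0,1]])+[p[0],p[1],0]
        return np.concatenate([proj(k,W[i])[0]-u for k,i,u in obs])
    r=least_squares(g,x0); return r.x,r.fun
E
python3 - <<'E'
from h import *
S=ctrl.get_calibration('scene');D=ctrl.get_calibration('side')
st=np.array([[-.1,-.125,.01],[.1,-.125,.01],[.1,.125,.01],[-.1,.125,.01],[0,-.142,.1375]])
o=[(S,0,(293.75,247.5)),(S,1,(382,280)),(S,2,(414.2,211.2)),(S,4,(337.2,228.2)),(D,3,(263.7,210)),(D,0,(295.8,247.5)),(D,1,(355.8,232.5)),(D,4,(332.2,203.2))]
x,r=rigid(st,o,[.7,.2,0]);print('stand',x,r.round(1).reshape(-1,2))
print('hole tri',tri([(S,(337.2,228.2)),(D,(332.2,203.2))]))
bl=np.array([[-.085,.023,.05],[.085,.023,.05],[.085,-.023,.05],[-.085,-.023,.05]])
o=[(S,0,(128.7,295.3)),(S,1,(204.2,334.7)),(S,2,(187.8,357.5)),(S,3,(113.3,316.7)),(D,0,(277.9,323.6)),(D,3,(288.6,336.4)),(D,2,(356,310.7)),(D,1,(344.3,298.6))]
x,r=rigid(bl,o,[.6,-.2,0]);print('block',x,r.round(1).reshape(-1,2))
print('head tri',tri([(S,(180,333.7)),(D,(339.1,304.3))]))
print('small head tri',tri([(S,(130.7,308.8)),(D,(295,321.7))]))
c,s=np.cos(x[2]),np.sin(x[2])
for q in(-.055,.055): print('hole',x[0]+c*q,x[1]+s*q)
print('pot gauge', tri([(S,(268,328)),(D,(393,244))]),'rim c',onplane(S,(268,345),.114),onplane(D,(390,265),.114))
print('cup top',onplane(S,(199,230),.11),onplane(D,(268,257),.11))
print('clamp',onplane(S,(235,212),.01),onplane(D,(237,259),.01))
print('roller handle',onplane(S,(322,135),.015),onplane(D,(207,194),.015))
print('roller',onplane(D,(254,192),.015))
# rail corner: left corner top  scene (115,235)/4, side(265,260)... 
print('rail -y corner',tri([(S,(285+115/4,130+230/4)),(D,(255+265/6,150+228/6))]))
print('rail +y corner',tri([(S,(285+275/4,130+37/4)),(D,(255+117/6,150+83/6))]))
E
```

```text
stand [0.64025655 0.14708393 0.05085818] [[ 0.3 -0.9]
 [-1.8  3.8]
 [ 0.3 -0.9]
 [ 1.8  0.3]
 [-2.4 -0.2]
 [ 0.1  0. ]
 [-0.3 -1.3]
 [-0.8 -0.4]]
hole tri (array([6.45816434e-01, 1.81049950e-04, 1.40695519e-01]), np.float64(0.5403309143840431))
block [ 0.45427853 -0.30218402  0.08956472] [[ 0.7  1.3]
 [ 0.7  0.7]
 [ 1.2  0.4]
 [-1.6 -0.8]
 [-0.9 -0.4]
 [-1.3  0.8]
 [ 0.2 -0.1]
 [-0.2 -0.2]]
head tri (array([ 0.50699718, -0.29863923,  0.06547894]), np.float64(0.5636783326428372))
small head tri (array([ 0.39842205, -0.30865817,  0.06254462]), np.float64(0.45501640918246267))
hole 0.3994989817084317 -0.307103496588211
hole 0.5090580754667909 -0.2972645446700921
pot gauge (array([ 0.65822861, -0.25607055,  0.16092226]), np.float64(2.0613607087749415)) rim c [ 0.65752753 -0.25526506  0.114     ] [ 0.64778088 -0.27636215  0.114     ]
cup top [ 0.407938   -0.12452482  0.11      ] [ 0.40774794 -0.13255934  0.11      ]
clamp [0.3710296  0.03361575 0.01      ] [0.37579751 0.02867843 0.01      ]
roller handle [0.39495606 0.43431909 0.015     ] [0.39638857 0.4432884  0.015     ]
roller [0.55252296 0.39175704 0.015     ]
rail -y corner (array([0.56891298, 0.04278031, 0.17829081]), np.float64(0.9875000564923653))
rail +y corner (array([0.56824379, 0.22877903, 0.18223646]), np.float64(0.36141792136808704))
```

```bash
cat >> h.py <<'E'
from scipy.spatial.transform import Rotation as Ro
def Rt():
    q=ctrl.state()['tcp_rot']; return Ro.from_quat(q[[1,2,3,0]]).as_matrix()
def go(p,jaw=None):
    """print tool deltas in mm and wz (5deg units) to reach TCP p, jaw = desired world angle of tool y (mod pi)"""
    s=ctrl.state(); R=Rt(); d=R.T@(np.array(p)-s['eef_pos'])*1000
    print('pos',s['eef_pos'].round(4),'t',round(s['time_s'],2),'F',s['wrist_force'].round(1),'w',round(s['width'],3),'j6',s['joints'][5].round(3))
    print('delta tx ty tz',d.round(1))
    if jaw is not None:
        tilt_ax=np.cross(R[:,2],[0,0,-1]); 
        cur=np.arctan2(R[1,1],R[0,1]); a=(jaw-cur+np.pi/2)%np.pi-np.pi/2
        print('jaw now',round(cur,3),'turn world z',round(a,3),'=> wz',round(-np.degrees(a)/5,2),'tilt err tool xy',(R.T@tilt_ax).round(3))
E
python3 - <<'E'
from h import *
W=ctrl.get_calibration('wrist');print('cam',-W['R'].T@W['t'],'offset in tool',Rt().T@(-W['R'].T@W['t']-ctrl.state()['eef_pos']), 'view dir tool',Rt().T@W['R'][2])
S=ctrl.get_calibration('scene');D=ctrl.get_calibration('side')
for z in (.056,):
  a=onplane(S,(100+397/6,285+285/6),z);b=onplane(D,(270+428/7,285+180/7),z)
  print('ring c',a,b)
  print('ring far',onplane(S,(100+311/6,285+285/6),z))
go([.562,.143,.26])
E
```

```text
cam [0.17278449 0.60752042 0.3838411 ] offset in tool [ 0.08230117  0.00125613 -0.16963245] view dir tool [-2.94110149e-01 -1.83408014e-05  9.55771531e-01]
ring c [ 0.47993871 -0.30584009  0.056     ] [ 0.48720018 -0.30268991  0.056     ]
ring far [ 0.45920953 -0.31921331  0.056     ]
pos [0.2478 0.5736 0.2142] t 0.15 F [ 0.2  0.1 -0.3] w 1.004 j6 -0.106
delta tx ty tz [-459.2 -270.7  -45.6]
```

Request:
arm_command([
  {"tx":-20,"ty":-12,"tz":-45,"gripper":1},
  {"tx":-60,"ty":-36,"tz":-46,"gripper":1},
  {"tx":-100,"ty":-60,"tz":-46,"gripper":1},
  {"tx":-140,"ty":-83,"tz":-46,"gripper":1},
  {"tx":-180,"ty":-106,"tz":-46,"gripper":1},
])

```text
$.deltas[0]: bad value
```

Request:
arm_command([
  {"tx":-40,"ty":-24,"gripper":1},
  {"tx":-80,"ty":-47,"gripper":1},
  {"tx":-120,"ty":-71,"gripper":1},
  {"tx":-150,"ty":-90,"gripper":1},
  {"tx":-150,"ty":-90,"gripper":1},
])

```text
$.deltas[0]: bad value
```

```bash
python3 - <<'E'
from h import *
import cv2
go([.562,.143,.26])
cv2.imwrite('pics/w1.png',ctrl.get_image('wrist')[:,:,::-1])
E
```

```text
pos [0.2478 0.5736 0.2142] t 0.15 F [ 0.2  0.1 -0.3] w 1.004 j6 -0.106
delta tx ty tz [-459.2 -270.7  -45.6]
```

View pics/w1.png

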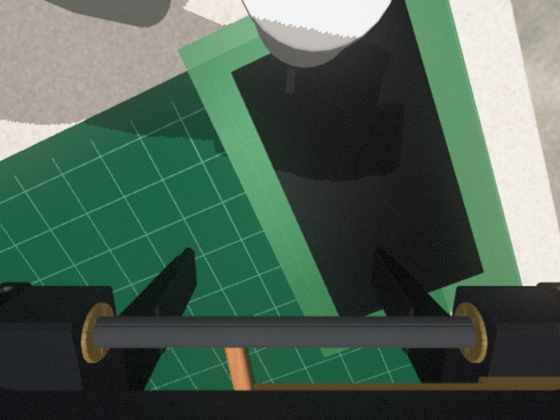

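Both calls were refused and the arm hasn't moved: the picture is unchanged, with the bench corner and the pad in view. I'll resend with all seven keys in each row.

Request:
arm_command([
  {"tx":-20,"ty":-12,"tz":-45,"wx":0,"wy":0,"wz":0,"gripper":1},
  {"tx":-60,"ty":-36,"tz":-46,"wx":0,"wy":0,"wz":0,"gripper":1},
  {"tx":-100,"ty":-60,"tz":-46,"wx":0,"wy":0,"wz":0,"gripper":1},
  {"tx":-140,"ty":-83,"tz":-46,"wx":0,"wy":0,"wz":0,"gripper":1},
  {"tx":-180,"ty":-106,"tz":-46,"wx":0,"wy":0,"wz":0,"gripper":1},
])

```text
time_s: 0.7
eef_pos: [0.3717, 0.4035, 0.2607]
tcp_rot: [0.0, 0.202, 0.979, 0.0]
wrist_force: [-0.0, 0.7, 0.8]
width: 0.637
```

Request:
arm_command([
  {"tx":-40,"ty":-24,"tz":0,"wx":0,"wy":0,"wz":0,"gripper":1},
  {"tx":-80,"ty":-47,"tz":0,"wx":0,"wy":0,"wz":0,"gripper":1},
  {"tx":-120,"ty":-71,"tz":0,"wx":0,"wy":0,"wz":0,"gripper":1},
  {"tx":-150,"ty":-90,"tz":0,"wx":0,"wy":0,"wz":0,"gripper":1},
  {"tx":-150,"ty":-90,"tz":0,"wx":0,"wy":0,"wz":0,"gripper":1},
])

```text
time_s: 1.2
eef_pos: [0.475, 0.26, 0.2605]
tcp_rot: [0.0, 0.204, 0.979, -0.0]
wrist_force: [0.3, -0.6, -0.2]
width: 0.214
```

```bash
python3 - <<'E'
from h import *
import cv2
go([.562,.143,.26])
cv2.imwrite('pics/w2.png',ctrl.get_image('wrist')[:,:,::-1])
E
```

```text
pos [0.475  0.26   0.2605] t 1.2 F [ 0.3 -0.6 -0.2] w 0.214 j6 -0.78
delta tx ty tz [-126.5  -72.4    0.5]
```

View pics/w2.png

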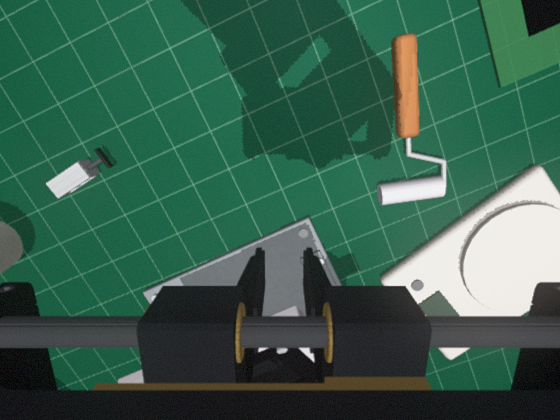

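The wrist camera looks back toward the robot. The clamp is at (75,180), the roller at (410,190) and the stand's plate corner at (300,222), and the bystanders stay clear of the path. Next I'll go above the near rail.

Request:
arm_command([
  {"tx":-40,"ty":-24,"tz":0,"wx":0,"wy":0,"wz":0,"gripper":1},
  {"tx":-80,"ty":-47,"tz":0,"wx":0,"wy":0,"wz":0,"gripper":1},
  {"tx":-127,"ty":-72,"tz":0,"wx":0,"wy":0,"wz":0,"gripper":1},
  {"tx":-127,"ty":-72,"tz":0,"wx":0,"wy":0,"wz":0,"gripper":1},
  {"tx":-127,"ty":-72,"tz":0,"wx":0,"wy":0,"wz":0,"gripper":1},
])

```text
time_s: 1.75
eef_pos: [0.5611, 0.1465, 0.2602]
tcp_rot: [-0.0, 0.203, 0.979, 0.0]
wrist_force: [-0.3, -0.3, -0.2]
width: 0.006
```

Request:
arm_command([
  {"tx":0,"ty":0,"tz":30,"wx":0,"wy":0,"wz":0,"gripper":1},
  {"tx":0,"ty":0,"tz":60,"wx":0,"wy":0,"wz":0,"gripper":1},
  {"tx":0,"ty":0,"tz":70,"wx":0,"wy":0,"wz":0,"gripper":1},
  {"tx":0,"ty":0,"tz":80,"wx":0,"wy":0,"wz":0,"gripper":1},
  {"tx":0,"ty":0,"tz":80,"wx":0,"wy":0,"wz":0,"gripper":1},
])

```text
time_s: 2.25
eef_pos: [0.5607, 0.1474, 0.1805]
tcp_rot: [-0.0, 0.202, 0.979, 0.0]
wrist_force: [-0.4, 0.7, -0.1]
width: 0.005
```

```bash
python3 - <<'E'
from h import *
import cv2
go([.562,.143,.136])
cv2.imwrite('pics/side3.png',ctrl.get_image('side')[120:270,220:420,::-1].repeat(3,0).repeat(3,1))
E
```

```text
pos [0.5607 0.1474 0.1805] t 2.25 F [-0.4  0.7 -0.1] w 0.005 j6 -1.021
delta tx ty tz [-2.9 -3.5 44.5]
```

View pics/side3.png

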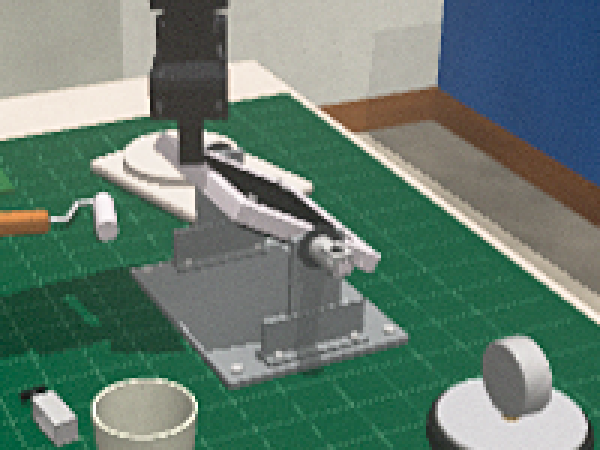

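The fingers are just above the tipped rail, whose top is near (200,165) in the crop. I'll shift 7 mm inward and press down slowly.

Request:
arm_command([
  {"tx":-6.5,"ty":3,"tz":0,"wx":0,"wy":0,"wz":0,"gripper":1},
  {"tx":-6.5,"ty":3,"tz":5,"wx":0,"wy":0,"wz":0,"gripper":1},
  {"tx":-6.5,"ty":3,"tz":10,"wx":0,"wy":0,"wz":0,"gripper":1},
  {"tx":-6.5,"ty":3,"tz":15,"wx":0,"wy":0,"wz":0,"gripper":1},
  {"tx":-6.5,"ty":3,"tz":20,"wx":0,"wy":0,"wz":0,"gripper":1},
])

```text
time_s: 2.8
eef_pos: [0.5676, 0.1466, 0.1615]
tcp_rot: [-0.0, 0.203, 0.979, -0.0]
wrist_force: [-5.4, -0.4, 9.0]
width: 0.005
```

Request:
arm_command([
  {"tx":0,"ty":0,"tz":5,"wx":0,"wy":0,"wz":0,"gripper":1},
  {"tx":1,"ty":0,"tz":10,"wx":0,"wy":0,"wz":0,"gripper":1},
  {"tx":2,"ty":0,"tz":15,"wx":0,"wy":0,"wz":0,"gripper":1},
  {"tx":3,"ty":0,"tz":19,"wx":0,"wy":0,"wz":0,"gripper":1},
  {"tx":3,"ty":0,"tz":22,"wx":0,"wy":0,"wz":0,"gripper":1},
])

```text
time_s: 3.3
eef_pos: [0.5656, 0.1475, 0.1392]
tcp_rot: [0.0, 0.203, 0.979, -0.0]
wrist_force: [-3.5, -2.2, 5.5]
width: 0.006
```

```bash
python3 - <<'E'
from h import *
import cv2
go([.562,.143,.136])
cv2.imwrite('pics/side4.png',ctrl.get_image('side')[120:270,220:420,::-1].repeat(3,0).repeat(3,1))
E
```

```text
pos [0.5656 0.1475 0.1392] t 3.3 F [-3.5 -2.2  5.5] w 0.006 j6 -1.02
delta tx ty tz [ 1.5 -5.6  3.2]
```

View pics/side4.png

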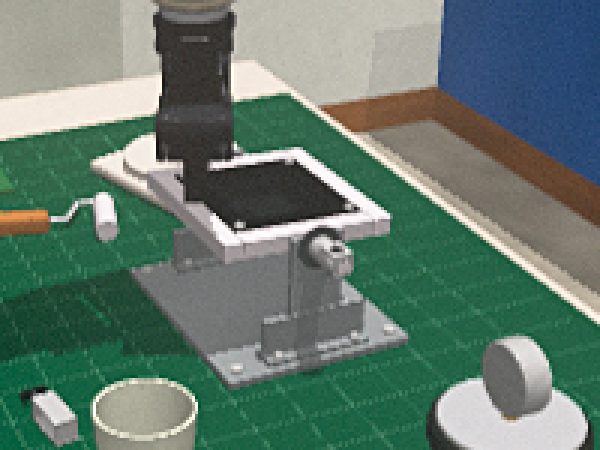

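The cradle is almost level; the force shows contact at z = 0.139. I'll press 3.5 mm more, then lift away.

Request:
arm_command([
  {"tx":0,"ty":0,"tz":2,"wx":0,"wy":0,"wz":0,"gripper":1},
  {"tx":0,"ty":0,"tz":3.5,"wx":0,"wy":0,"wz":0,"gripper":1},
  {"tx":0,"ty":0,"tz":3.5,"wx":0,"wy":0,"wz":0,"gripper":1},
])

```text
time_s: 3.65
eef_pos: [0.5657, 0.1478, 0.1354]
tcp_rot: [0.0, 0.203, 0.979, 0.0]
wrist_force: [0.2, 0.1, 1.5]
width: 0.009
```

Request:
arm_command([
  {"tx":0,"ty":0,"tz":-20,"wx":0,"wy":0,"wz":0,"gripper":1},
  {"tx":0,"ty":0,"tz":-60,"wx":0,"wy":0,"wz":0,"gripper":1},
  {"tx":0,"ty":0,"tz":-100,"wx":0,"wy":0,"wz":0,"gripper":1},
  {"tx":0,"ty":0,"tz":-125,"wx":0,"wy":0,"wz":0,"gripper":1},
  {"tx":0,"ty":0,"tz":-125,"wx":0,"wy":0,"wz":0,"gripper":1},
])

```text
time_s: 4.15
eef_pos: [0.567, 0.1481, 0.264]
tcp_rot: [0.003, 0.203, 0.979, 0.001]
wrist_force: [0.1, 0.1, -0.6]
width: 0.002
```

```bash
python3 - <<'E'
from h import *
import cv2
go([.56,-.06,.30],0.3)
cv2.imwrite('pics/side5.png',ctrl.get_image('side')[120:270,220:420,::-1].repeat(3,0).repeat(3,1))
cv2.imwrite('pics/scene5.png',ctrl.get_image('scene')[130:280,265:465,::-1].repeat(4,0).repeat(4,1))
E
```

```text
pos [0.567  0.1481 0.264 ] t 4.15 F [ 0.1  0.1 -0.6] w 0.002 j6 -1.02
delta tx ty tz [ -76.4 -193.7  -36.3]
jaw now 1.163 turn world z -0.863 => wz 9.89 tilt err tool xy [0.004 0.006 0.   ]
```

View pics/side5.png

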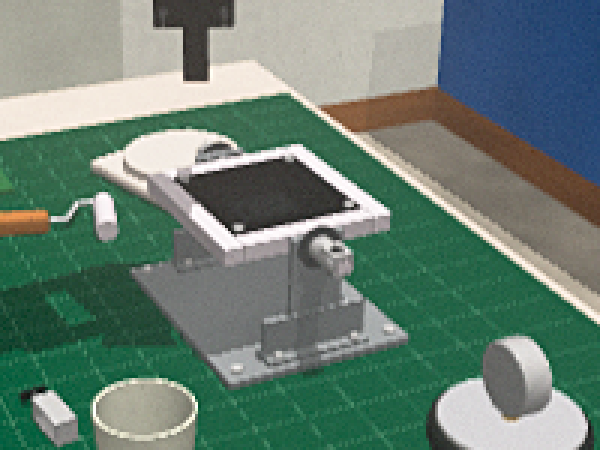

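View pics/scene5.png

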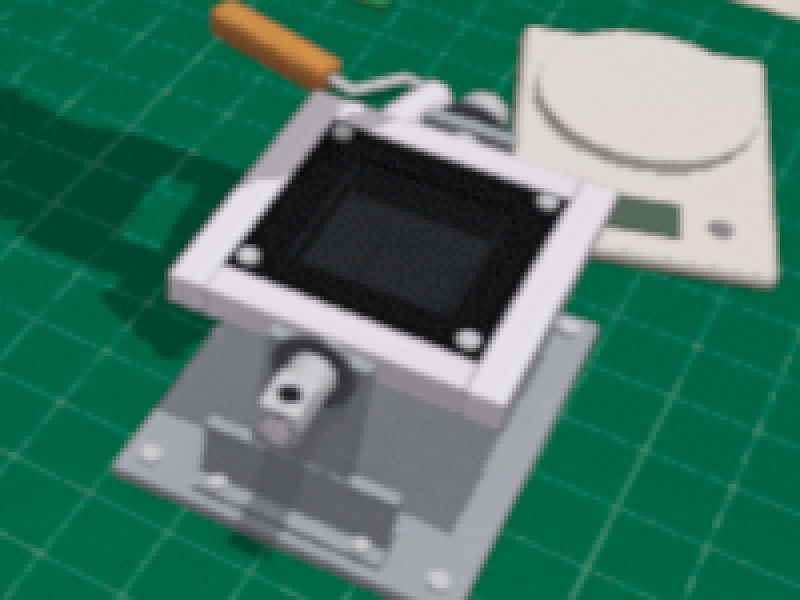

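Both views show the cradle level. Now I'll measure the hole with the wrist camera from two places on the way to the block.

```bash
python3 - <<'E'
from h import *
go([.63,-.07,.27],0.3)
E
```

```text
pos [0.5656 0.1479 0.2602] t 4.25 F [ 0.6 -0.4  0.1] w 0.006 j6 -1.02
delta tx ty tz [-145.5 -174.4   -9.8]
jaw now 1.163 turn world z -0.863 => wz 9.89 tilt err tool xy [ 0.001  0.001 -0.   ]
```

Request:
arm_command([
  {"tx":-29,"ty":-35,"tz":-10,"wx":0,"wy":0,"wz":1.6,"gripper":1},
  {"tx":-58,"ty":-70,"tz":-10,"wx":0,"wy":0,"wz":3.2,"gripper":1},
  {"tx":-87,"ty":-105,"tz":-10,"wx":0,"wy":0,"wz":4.8,"gripper":1},
  {"tx":-116,"ty":-140,"tz":-10,"wx":0,"wy":0,"wz":6.4,"gripper":1},
  {"tx":-145,"ty":-174,"tz":-10,"wx":0,"wy":0,"wz":8,"gripper":1},
])

```text
time_s: 4.75
eef_pos: [0.6296, -0.0712, 0.2685]
tcp_rot: [-0.001, 0.528, 0.849, -0.0]
wrist_force: [1.3, -0.1, 0.4]
width: 0.01
```

Request:
arm_command([
  {"tx":0,"ty":0,"tz":0,"wx":0,"wy":0,"wz":1.6,"gripper":1},
  {"tx":0,"ty":0,"tz":0,"wx":0,"wy":0,"wz":1.9,"gripper":1},
  {"tx":0,"ty":0,"tz":0,"wx":0,"wy":0,"wz":1.9,"gripper":1},
  {"tx":0,"ty":0,"tz":0,"wx":0,"wy":0,"wz":1.9,"gripper":1},
])

```text
time_s: 5.15
eef_pos: [0.6294, -0.0685, 0.2697]
tcp_rot: [-0.0, 0.592, 0.806, -0.0]
wrist_force: [-0.6, 0.0, -0.6]
width: 0.007
```

```bash
cat >> h.py <<'E'
import cv2,pickle
def snap(n):
    c=ctrl.get_calibration('wrist'); im=ctrl.get_image('wrist'); cv2.imwrite(f'pics/{n}.png',im[:,:,::-1]); pickle.dump(c,open(f'pics/{n}.pkl','wb'))
def cal(n): return pickle.load(open(f'pics/{n}.pkl','rb'))
E
python3 - <<'E'
from h import *
go([.6,-.15,.27],0.3); snap('w6')
E
```

```text
pos [ 0.6294 -0.0685  0.2697] t 5.15 F [-0.6  0.  -0.6] w 0.007 j6 -0.516
delta tx ty tz [-69.  -52.4  -0.3]
jaw now 0.303 turn world z -0.003 => wz 0.04 tilt err tool xy [-0.001 -0.    -0.   ]
```

View pics/w6.png

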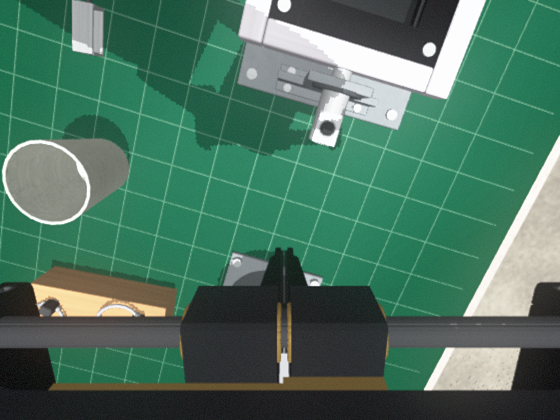

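The hole is at (327,128) and the pad is clear. Now the second viewpoint.

Request:
arm_command([
  {"tx":-35,"ty":-26,"tz":0,"wx":0,"wy":0,"wz":0,"gripper":1},
  {"tx":-69,"ty":-52,"tz":0,"wx":0,"wy":0,"wz":0,"gripper":1},
  {"tx":-69,"ty":-52,"tz":0,"wx":0,"wy":0,"wz":0,"gripper":1},
  {"tx":-69,"ty":-52,"tz":0,"wx":0,"wy":0,"wz":0,"gripper":1},
])

```text
time_s: 5.6
eef_pos: [0.6001, -0.1506, 0.2703]
tcp_rot: [0.0, 0.594, 0.805, 0.0]
wrist_force: [0.1, 0.8, -1.1]
width: 0.006
```

```bash
python3 - <<'E'
from h import *
go([.50,-.34,.25],0.3); snap('w7')
import numpy as np
for n,(x,y) in {'w6':(270,60),'w7':(270,0)}.items():
    im=cv2.imread(f'pics/{n}.png')[y:y+110,x:x+160]; cv2.imwrite(f'pics/{n}c.png',cv2.resize(im,None,fx=5,fy=5,interpolation=cv2.INTER_CUBIC))
E
```

```text
pos [ 0.6001 -0.1506  0.2703] t 5.6 F [ 0.1  0.8 -1.1] w 0.006 j6 -0.652
delta tx ty tz [-151.4 -151.5   20.2]
jaw now 0.3 turn world z 0.0 => wz -0.01 tilt err tool xy [ 0. -0.  0.]
```

View pics/w7.png

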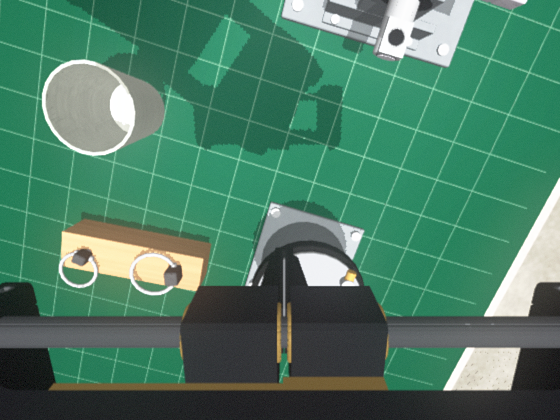

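View pics/w6c.png

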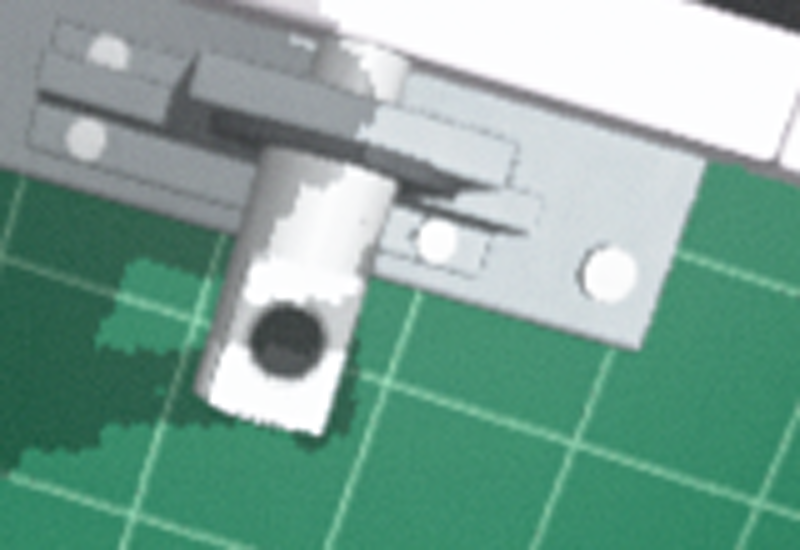

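View pics/w7c.png

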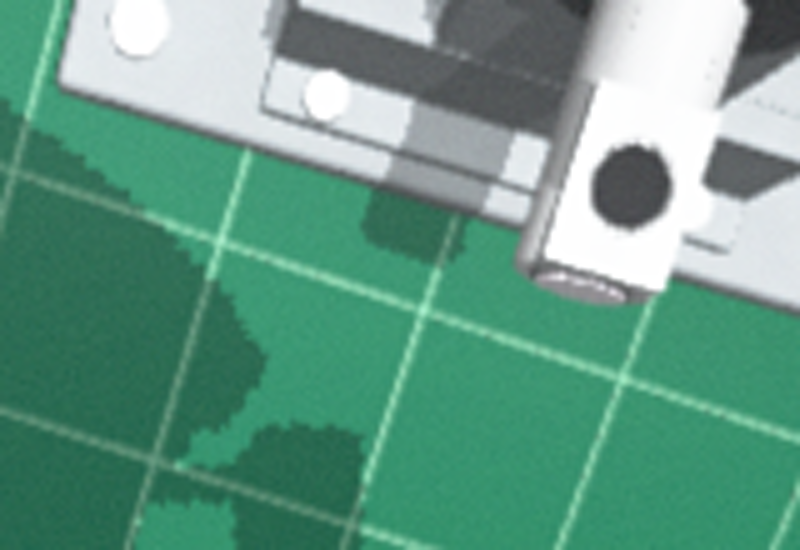

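```bash
python3 - <<'E'
from h import *
S=ctrl.get_calibration('scene');D=ctrl.get_calibration('side');A=cal('w6');B=cal('w7')
print('hole w',tri([(A,(327.4,128.2)),(B,(396.2,37.2))]))
print('hole all',tri([(A,(327.4,128.2)),(B,(396.2,37.2)),(S,(337.2,228.2)),(D,(332.2,203.2))]))
print([onplane(c,u,.1375).round(4) for c,u in((A,(327.4,128.2)),(B,(396.2,37.2)))])
a=onplane(A,(398,129.6),.01);b=onplane(B,(282.4,17),.01);print(a,b,np.linalg.norm(a-b),'yaw',np.arctan2(*(a-b)[[1,0]]))
st=np.array([[-.1,-.125,.01],[.1,-.125,.01],[.1,.125,.01],[-.1,.125,.01],[0,-.142,.1375]])
o=[(A,1,(398,129.6)),(B,0,(282.4,17)),(A,4,(327.4,128.2)),(B,4,(396.2,37.2))]
print(rigid(st,o,[.64,.14,0.05]))
o+=[(S,0,(293.75,247.5)),(S,2,(414.2,211.2)),(S,4,(337.2,228.2)),(D,3,(263.7,210)),(D,0,(295.8,247.5)),(D,1,(355.8,232.5)),(D,4,(332.2,203.2))]
x,r=rigid(st,o,[.64,.14,0.05]);print(x,r.round(1));c,s=np.cos(x[2]),np.sin(x[2]);print('hole',x[0]+.142*s,x[1]-.142*c)
im=cv2.imread('pics/w7.png')[210:310,50:220]; cv2.imwrite('pics/w7b.png',cv2.resize(im,None,fx=4.5,fy=4.5,interpolation=cv2.INTER_CUBIC))
E
```

```text
hole w (array([0.64695944, 0.00521301, 0.13642766]), np.float64(0.021931357207677138))
hole all (array([0.64664376, 0.00495367, 0.13744899]), np.float64(1.3146892991996424))
[array([0.6468, 0.0052, 0.1375]), array([0.6467, 0.0049, 0.1375])]
[0.74569302 0.02631463 0.01      ] [0.54840824 0.01837752 0.01      ] 0.19744438134636563 yaw 0.040210041126430736
(array([0.6415681 , 0.14702464, 0.03922905]), array([ 0.45027983,  0.398968  , -1.66023232, -0.38433462,  0.34161392,
        0.25205885,  0.57196706, -0.09130064]))
[0.64134599 0.14674406 0.04017869] [ 0.3  0.5 -1.8 -0.1  0.1  0.5  0.3  0.2  0.4 -1.2  1.1 -0.1  1.5  0.4
 -1.8 -0.4 -0.1 -0.1 -0.1 -1.  -0.9 -0.3]
hole 0.6470498328070303 0.004858656957584612
```

View pics/w7b.png

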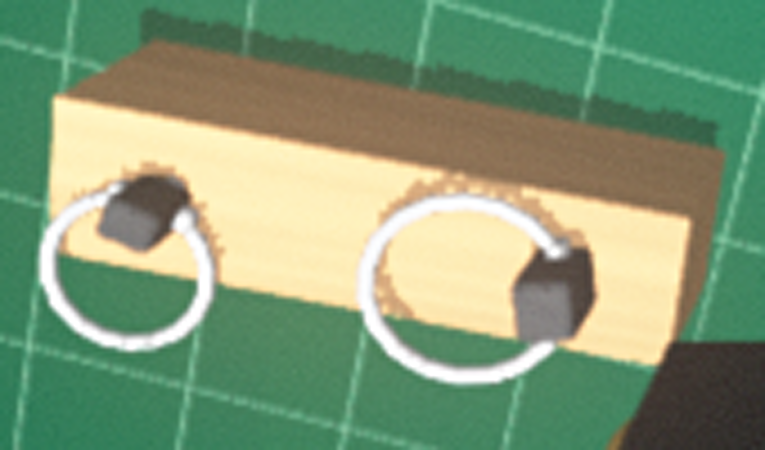

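I've measured the hole at (0.647, 0.005), with stand yaw about 0.04. The larger pin's head is at about (170,275) in w7, with its ring to the left. Next I'll look at it from close by.

```bash
python3 - <<'E'
from h import *
go([.519,-.333,.25],0.25)
E
```

```text
pos [ 0.6004 -0.15    0.2703] t 5.65 F [ 0.3 -0.3  0.5] w 0.005 j6 -0.652
delta tx ty tz [-150.8 -131.9   20.2]
jaw now 0.3 turn world z -0.05 => wz 0.58 tilt err tool xy [ 0. -0. -0.]
```

Request:
arm_command([
  {"tx":-35,"ty":-31,"tz":0,"wx":0,"wy":0,"wz":0,"gripper":1},
  {"tx":-72,"ty":-63,"tz":0,"wx":0,"wy":0,"wz":0,"gripper":1},
  {"tx":-110,"ty":-96,"tz":10,"wx":0,"wy":0,"wz":0,"gripper":1},
  {"tx":-151,"ty":-132,"tz":20,"wx":0,"wy":0,"wz":0.6,"gripper":1},
  {"tx":-151,"ty":-132,"tz":20,"wx":0,"wy":0,"wz":0.6,"gripper":1},
])

```text
time_s: 6.15
eef_pos: [0.5171, -0.3364, 0.2489]
tcp_rot: [-0.001, 0.616, 0.788, -0.0]
wrist_force: [-0.1, 1.0, 0.6]
width: 0.002
```

Request:
arm_command([
  {"tx":0,"ty":0,"tz":0,"wx":0,"wy":0,"wz":0,"gripper":0.5},
  {"tx":0,"ty":0,"tz":0,"wx":0,"wy":0,"wz":0,"gripper":0.5},
])

```text
time_s: 6.35
eef_pos: [0.5195, -0.3324, 0.2503]
tcp_rot: [0.0, 0.614, 0.789, 0.0]
wrist_force: [-0.1, -0.3, 0.0]
width: 0.12
```

```bash
python3 - <<'E'
from h import *
go([.519,-.333,.25],0.25); snap('w8')
E
```

```text
pos [ 0.5195 -0.3324  0.2503] t 6.35 F [-0.1 -0.3  0. ] w 0.12 j6 -0.925
delta tx ty tz [-0.5 -0.6  0.3]
jaw now 0.249 turn world z 0.001 => wz -0.01 tilt err tool xy [ 0. -0.  0.]
```

View pics/w8.png

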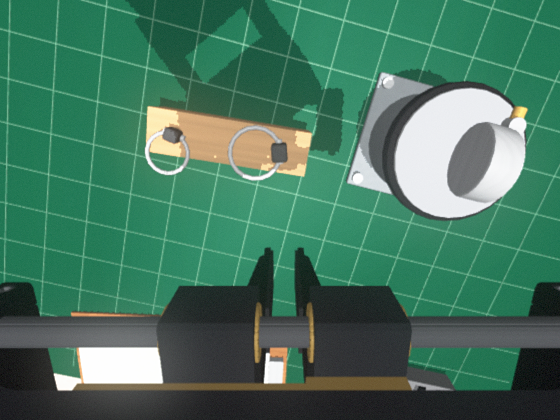

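The large head is at (279,152) with its ring around (256,153), and the block spans (148,108) to (310,175). I'll take a second view from 60 mm away.

Request:
arm_command([
  {"tx":0,"ty":-40,"tz":0,"wx":0,"wy":0,"wz":0,"gripper":0.5},
  {"tx":0,"ty":-70,"tz":-20,"wx":0,"wy":0,"wz":0,"gripper":0.5},
  {"tx":0,"ty":-70,"tz":-20,"wx":0,"wy":0,"wz":0,"gripper":0.5},
  {"tx":0,"ty":-70,"tz":-20,"wx":0,"wy":0,"wz":0,"gripper":0.5},
])

```text
time_s: 6.8
eef_pos: [0.4515, -0.3501, 0.2709]
tcp_rot: [0.001, 0.614, 0.789, 0.0]
wrist_force: [-0.1, 0.4, -1.1]
width: 0.476
```

```bash
python3 - <<'E'
from h import *
go([.519,-.333,.25],0.25); snap('w9')
for n,(x,y) in {'w8':(215,100),'w9':(280,100)}.items():
    im=cv2.imread(f'pics/{n}.png')[y:y+90,x:x+110]; cv2.imwrite(f'pics/{n}c.png',cv2.resize(im,None,fx=6.5,fy=6.5,interpolation=cv2.INTER_CUBIC))
E
```

```text
pos [ 0.4515 -0.3501  0.2709] t 6.8 F [-0.1  0.4 -1.1] w 0.476 j6 -1.023
delta tx ty tz [-0.  69.6 21. ]
jaw now 0.248 turn world z 0.002 => wz -0.02 tilt err tool xy [ 0.001  0.001 -0.   ]
```

View pics/w9.png

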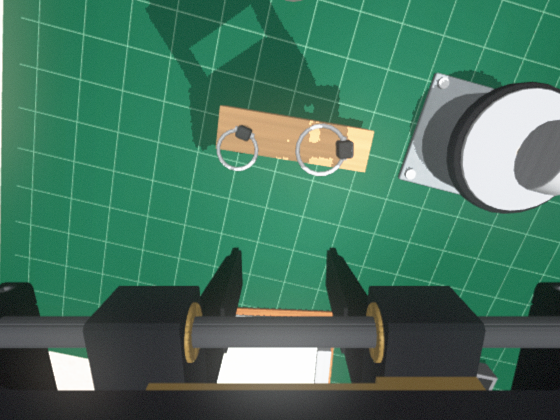

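View pics/w8c.png

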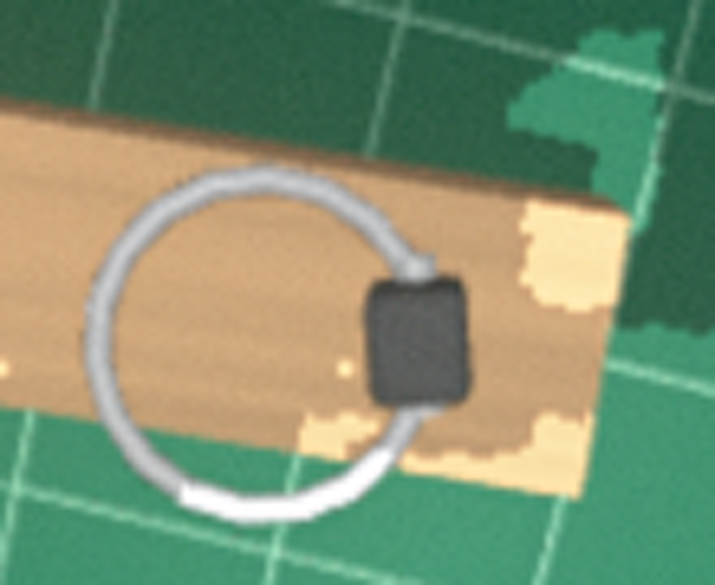

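View pics/w9c.png

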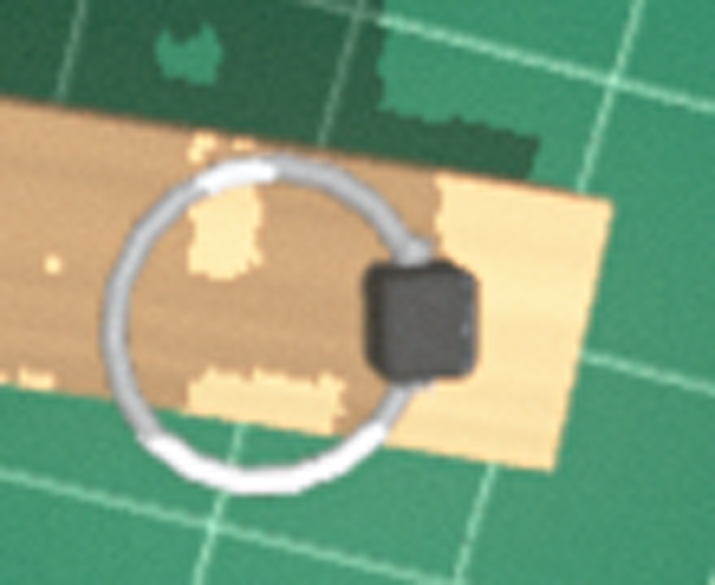

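```bash
python3 - <<'E'
from h import *
A=cal('w8');B=cal('w9')
pa=lambda x,y:(215+x/6.5,100+y/6.5); pb=lambda x,y:(280+x/6.5,100+y/6.5)
for n,a,b,z in [('head',(418,338),(424,322),.074),('far',(98,338),(115,325),.056),('rc',(262,345),(273,322),.056),('blk corner',(628,210),(612,205),.05),('blk corner2',(582,497),(553,468),.05)]:
    print(n,tri([(A,pa(*a)),(B,pb(*b))]),onplane(A,pa(*a),z).round(4),onplane(B,pb(*b),z).round(4))
bl=np.array([[-.085,.023,.05],[.085,.023,.05],[.085,-.023,.05],[-.085,-.023,.05]])
o=[(A,1,pa(628,210)),(A,2,pa(582,497)),(B,1,pb(612,205)),(B,2,pb(553,468)),(A,0,(148,107.5)),(B,0,(219,106))]
x,r=rigid(bl,o,[.45,-.3,0.09]);print(x,r.round(1)); c,s=np.cos(x[2]),np.sin(x[2]);print('hole',x[0]+c*.055,x[1]+s*.055)
E
```

```text
head (array([ 0.50753732, -0.29594811,  0.06640838]), np.float64(0.3879780267141939)) [ 0.5073 -0.2946  0.074 ] [ 0.5061 -0.2958  0.074 ]
far (array([ 0.45878974, -0.30916914,  0.0613732 ]), np.float64(0.5861860163020083)) [ 0.458  -0.3095  0.056 ] [ 0.4594 -0.3104  0.056 ]
rc (array([ 0.48402546, -0.30279448,  0.06401637]), np.float64(0.17189519790602503)) [ 0.4837 -0.3041  0.056 ] [ 0.4851 -0.3033  0.056 ]
blk corner (array([ 0.53555338, -0.27031791,  0.05059232]), np.float64(0.7294611871857057)) [ 0.5354 -0.2697  0.05  ] [ 0.536  -0.2711  0.05  ]
blk corner2 (array([ 0.54055184, -0.31643426,  0.04929968]), np.float64(0.10565408389155095)) [ 0.5405 -0.3164  0.05  ] [ 0.5403 -0.3162  0.05  ]
[ 0.45340908 -0.30144108  0.09589716] [ 0.2  0.8 -0.2 -0.3  0.  -0.6 -0.1 -0.1 -0.6 -0.3  0.6  0.5]
hole 0.508156374883378 -0.2961748120054599
```

```bash
python3 - <<'E'
from h import *
go([.5075,-.2955,.12],0.29)
E
```

```text
pos [ 0.4517 -0.3499  0.2703] t 6.85 F [ 0.2 -0.7 -0.2] w 0.491 j6 -1.023
delta tx ty tz [ 39.1  67.4 150.3]
jaw now 0.248 turn world z 0.042 => wz -0.48 tilt err tool xy [0.001 0.    0.   ]
```

Request:
arm_command([
  {"tx":20,"ty":34,"tz":0,"wx":0,"wy":0,"wz":-0.5,"gripper":0.55},
  {"tx":39,"ty":67.4,"tz":20,"wx":0,"wy":0,"wz":-0.5,"gripper":0.55},
  {"tx":39.1,"ty":67.4,"tz":60,"wx":0,"wy":0,"wz":-0.5,"gripper":0.55},
  {"tx":39.1,"ty":67.4,"tz":105,"wx":0,"wy":0,"wz":-0.5,"gripper":0.55},
  {"tx":39.1,"ty":67.4,"tz":135,"wx":0,"wy":0,"wz":-0.5,"gripper":0.55},
])

```text
time_s: 7.35
eef_pos: [0.507, -0.2944, 0.1318]
tcp_rot: [-0.001, 0.596, 0.803, 0.0]
wrist_force: [-0.1, -0.3, 0.3]
width: 0.45
```

Request:
arm_command([
  {"tx":0,"ty":0,"tz":0,"wx":0,"wy":0,"wz":0,"gripper":0.55},
  {"tx":0,"ty":0,"tz":0,"wx":0,"wy":0,"wz":0,"gripper":0.55},
])

```text
time_s: 7.55
eef_pos: [0.5074, -0.296, 0.1352]
tcp_rot: [-0.0, 0.597, 0.802, 0.0]
wrist_force: [0.3, 0.3, 1.3]
width: 0.448
```

```bash
python3 - <<'E'
from h import *
go([.5075,-.2955,.055],0.29); snap('w10')
a=ctrl.get_image('scene')[250:380,90:250,::-1];b=ctrl.get_image('side')[230:360,240:400,::-1]
cv2.imwrite('pics/sc10.png',cv2.resize(np.hstack([a,b]),None,fx=2.5,fy=2.5,interpolation=cv2.INTER_CUBIC))
E
```

```text
pos [ 0.5074 -0.296   0.1352] t 7.55 F [0.3 0.3 1.3] w 0.448 j6 -0.932
delta tx ty tz [ 0.4  0.3 80.2]
jaw now 0.291 turn world z -0.001 => wz 0.02 tilt err tool xy [-0.    -0.001 -0.   ]
```

View pics/w10.png

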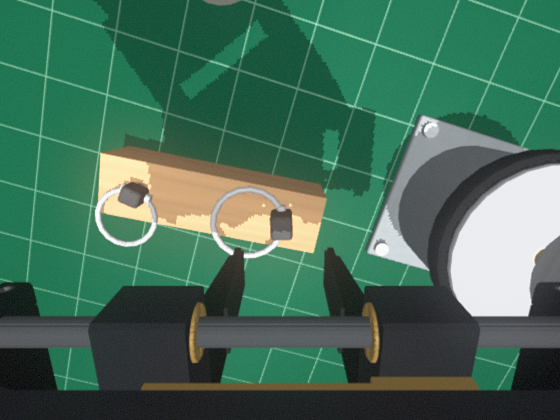

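View pics/sc10.png

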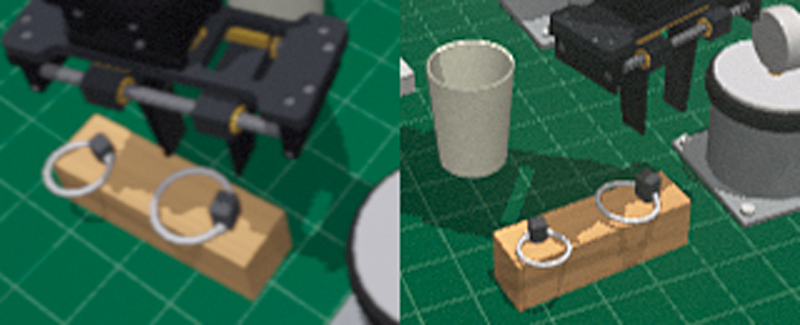

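The fingers straddle the head evenly: head at (281,223), fingers at 240 and 332. I'll descend part way and check.

Request:
arm_command([
  {"tx":0.4,"ty":0.3,"tz":20,"wx":0,"wy":0,"wz":0,"gripper":0.55},
  {"tx":0.4,"ty":0.3,"tz":40,"wx":0,"wy":0,"wz":0,"gripper":0.55},
  {"tx":0.4,"ty":0.3,"tz":55,"wx":0,"wy":0,"wz":0,"gripper":0.55},
  {"tx":0.4,"ty":0.3,"tz":58,"wx":0,"wy":0,"wz":0,"gripper":0.55},
  {"tx":0.4,"ty":0.3,"tz":58,"wx":0,"wy":0,"wz":0,"gripper":0.55},
])

```text
time_s: 8.2
eef_pos: [0.507, -0.2963, 0.0779]
tcp_rot: [0.0, 0.597, 0.802, 0.0]
wrist_force: [-0.8, 0.4, 0.2]
width: 0.456
```

```bash
python3 - <<'E'
from h import *
go([.5075,-.2955,.055],0.29); snap('w11')
a=ctrl.get_image('scene')[250:380,90:250,::-1];b=ctrl.get_image('side')[230:360,240:400,::-1]
cv2.imwrite('pics/sc11.png',cv2.resize(np.hstack([a,b]),None,fx=2.5,fy=2.5,interpolation=cv2.INTER_CUBIC))
E
```

```text
pos [ 0.507  -0.2963  0.0779] t 8.2 F [-0.8  0.4  0.2] w 0.456 j6 -0.932
delta tx ty tz [ 0.6  0.7 22.9]
jaw now 0.29 turn world z -0.0 => wz 0.0 tilt err tool xy [0.001 0.001 0.   ]
```

View pics/w11.png

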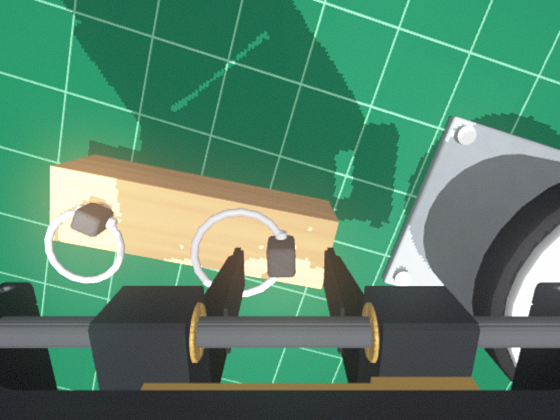

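View pics/sc11.png

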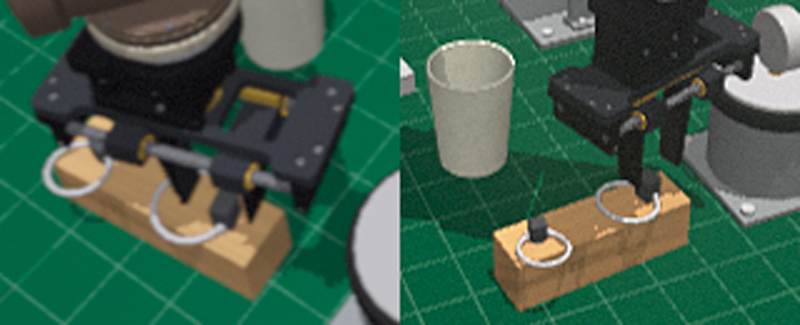

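The left fingertip is inside the ring, between the head and the far end, and the head is centred. I'll descend and grip.

Request:
arm_command([
  {"tx":0.4,"ty":0.4,"tz":10,"wx":0,"wy":0,"wz":0,"gripper":0.55},
  {"tx":0.4,"ty":0.4,"tz":20,"wx":0,"wy":0,"wz":0,"gripper":0.55},
  {"tx":0.4,"ty":0.4,"tz":22.5,"wx":0,"wy":0,"wz":0,"gripper":0.55},
  {"tx":0.4,"ty":0.4,"tz":22.5,"wx":0,"wy":0,"wz":0,"gripper":0.55},
])

```text
time_s: 8.75
eef_pos: [0.5067, -0.2953, 0.0538]
tcp_rot: [-0.001, 0.597, 0.802, 0.0]
wrist_force: [0.6, -0.7, -0.1]
width: 0.45
```

Request:
arm_command([
  {"tx":0,"ty":0,"tz":0,"wx":0,"wy":0,"wz":0,"gripper":1},
  {"tx":0,"ty":0,"tz":0,"wx":0,"wy":0,"wz":0,"gripper":1},
  {"tx":0,"ty":0,"tz":0,"wx":0,"wy":0,"wz":0,"gripper":1},
  {"tx":0,"ty":0,"tz":0,"wx":0,"wy":0,"wz":0,"gripper":1},
  {"tx":0,"ty":0,"tz":0,"wx":0,"wy":0,"wz":0,"gripper":1},
], squeeze=30)

```text
time_s: 9.25
eef_pos: [0.5069, -0.2956, 0.0548]
tcp_rot: [0.0, 0.597, 0.802, -0.0]
wrist_force: [-1.5, -1.0, 2.2]
width: 0.167
```

```bash
python3 - <<'E'
from h import *
go([.5075,-.2955,.055],0.29)
a=ctrl.get_image('scene')[250:380,90:250,::-1];b=ctrl.get_image('side')[230:360,240:400,::-1]
cv2.imwrite('pics/sc12.png',cv2.resize(np.hstack([a,b]),None,fx=2.5,fy=2.5,interpolation=cv2.INTER_CUBIC))
E
```

```text
pos [ 0.5069 -0.2956  0.0548] t 9.25 F [-1.5 -1.   2.2] w 0.167 j6 -0.931
delta tx ty tz [-0.1  0.6 -0.2]
jaw now 0.29 turn world z -0.0 => wz 0.0 tilt err tool xy [-0.  0.  0.]
```

View pics/sc12.png

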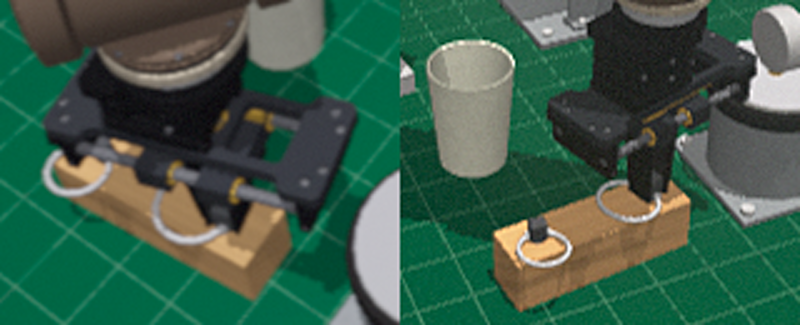

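The head is gripped: 0.167 × 95 mm is about 16 mm, and the forces are small. Now lift straight up.

Request:
arm_command([
  {"tx":0,"ty":0,"tz":-10,"wx":0,"wy":0,"wz":0,"gripper":1},
  {"tx":0,"ty":0,"tz":-25,"wx":0,"wy":0,"wz":0,"gripper":1},
  {"tx":0,"ty":0,"tz":-40,"wx":0,"wy":0,"wz":0,"gripper":1},
  {"tx":0,"ty":0,"tz":-60,"wx":0,"wy":0,"wz":0,"gripper":1},
  {"tx":0,"ty":0,"tz":-80,"wx":0,"wy":0,"wz":0,"gripper":1},
])

```text
time_s: 9.85
eef_pos: [0.5069, -0.2954, 0.1358]
tcp_rot: [-0.0, 0.597, 0.802, 0.0]
wrist_force: [0.4, 0.4, -0.7]
width: 0.168
```

Request:
arm_command([
  {"tx":0,"ty":0,"tz":-40,"wx":0,"wy":0,"wz":0,"gripper":1},
  {"tx":0,"ty":0,"tz":-80,"wx":0,"wy":0,"wz":0,"gripper":1},
  {"tx":0,"ty":0,"tz":-115,"wx":0,"wy":0,"wz":0,"gripper":1},
  {"tx":0,"ty":0,"tz":-115,"wx":0,"wy":0,"wz":0,"gripper":1},
  {"tx":0,"ty":0,"tz":-115,"wx":0,"wy":0,"wz":0,"gripper":1},
])

```text
time_s: 10.35
eef_pos: [0.5069, -0.2954, 0.2502]
tcp_rot: [0.001, 0.597, 0.802, 0.0]
wrist_force: [0.5, 0.4, -1.7]
width: 0.169
```

```bash
python3 - <<'E'
from h import *
go([.6469,.0050,.25],0.04+np.pi/2); snap('w13')
a=ctrl.get_image('scene')[180:380,90:330,::-1];b=ctrl.get_image('side')[150:350,240:420,::-1]
cv2.imwrite('pics/sc13.png',cv2.resize(np.hstack([a,b]),None,fx=1.9,fy=1.9,interpolation=cv2.INTER_CUBIC))
E
```

```text
pos [ 0.5069 -0.2954  0.2502] t 10.35 F [ 0.5  0.4 -1.7] w 0.169 j6 -0.931
delta tx ty tz [2.477e+02 2.202e+02 2.000e-01]
jaw now 0.29 turn world z 1.32 => wz -15.13 tilt err tool xy [ 0.001  0.001 -0.   ]
```

View pics/w13.png

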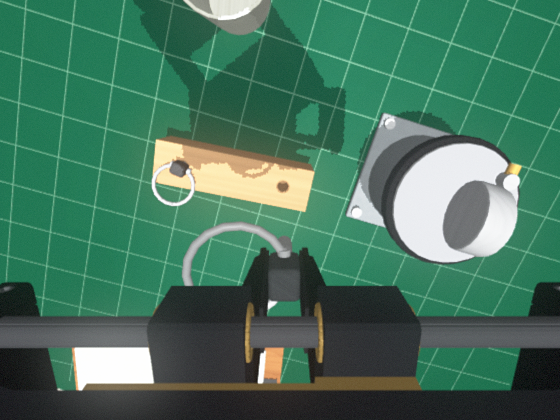

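View pics/sc13.png

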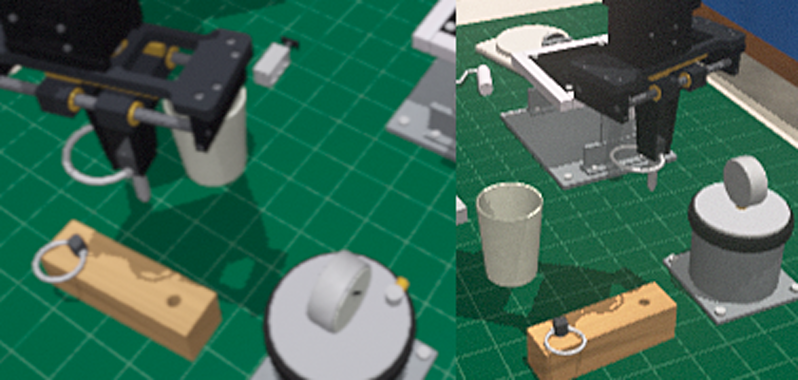

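The pin hangs upright with its ring open, at (235,245) in the wrist view, and the block's larger hole at (283,187) is empty. Now I'll carry it above the lock hole, turning on the way.

Request:
arm_command([
  {"tx":25,"ty":22,"tz":-10,"wx":0,"wy":0,"wz":-1.5,"gripper":1},
  {"tx":50,"ty":44,"tz":-10,"wx":0,"wy":0,"wz":-3,"gripper":1},
  {"tx":74,"ty":66,"tz":-10,"wx":0,"wy":0,"wz":-4.5,"gripper":1},
  {"tx":99,"ty":88,"tz":-10,"wx":0,"wy":0,"wz":-6,"gripper":1},
  {"tx":124,"ty":110,"tz":-10,"wx":0,"wy":0,"wz":-7.5,"gripper":1},
])

```text
time_s: 11.0
eef_pos: [0.577, -0.1439, 0.2583]
tcp_rot: [-0.001, 0.305, 0.952, 0.0]
wrist_force: [-0.1, 0.6, -0.9]
width: 0.165
```

```bash
python3 - <<'E'
from h import *
go([.6469,.0050,.25],0.04+np.pi/2)
E
```

```text
pos [ 0.577  -0.1439  0.2583] t 11.0 F [-0.1  0.6 -0.9] w 0.165 j6 -1.306
delta tx ty tz [ 29.7 161.8   8.3]
jaw now 0.95 turn world z 0.661 => wz -7.57 tilt err tool xy [-0.    -0.002  0.   ]
```

Request:
arm_command([
  {"tx":6,"ty":32,"tz":0,"wx":0,"wy":0,"wz":-1.5,"gripper":1},
  {"tx":12,"ty":64,"tz":0,"wx":0,"wy":0,"wz":-3,"gripper":1},
  {"tx":18,"ty":97,"tz":0,"wx":0,"wy":0,"wz":-4.5,"gripper":1},
  {"tx":24,"ty":130,"tz":0,"wx":0,"wy":0,"wz":-6,"gripper":1},
  {"tx":30,"ty":162,"tz":0,"wx":0,"wy":0,"wz":-7.6,"gripper":1},
])

```text
time_s: 11.5
eef_pos: [0.6476, 0.005, 0.2581]
tcp_rot: [-0.001, -0.021, 1.0, 0.0]
wrist_force: [1.4, 0.3, -1.2]
width: 0.165
```

Request:
arm_command([
  {"tx":0,"ty":0,"tz":10,"wx":0,"wy":0,"wz":0,"gripper":1},
  {"tx":0,"ty":0,"tz":20,"wx":0,"wy":0,"wz":0,"gripper":1},
  {"tx":0,"ty":0,"tz":45,"wx":0,"wy":0,"wz":0,"gripper":1},
  {"tx":0,"ty":0,"tz":60,"wx":0,"wy":0,"wz":0,"gripper":1},
  {"tx":0,"ty":0,"tz":60,"wx":0,"wy":0,"wz":0,"gripper":1},
])

```text
time_s: 12.0
eef_pos: [0.6458, 0.0025, 0.1964]
tcp_rot: [-0.003, -0.017, 1.0, 0.0]
wrist_force: [0.2, -0.0, -0.7]
width: 0.168
```

```bash
python3 - <<'E'
from h import *
go([.6469,.0050,.2],0.04+np.pi/2); snap('w14')
a=ctrl.get_image('scene');b=ctrl.get_image('side')
cv2.imwrite('pics/sc14.png',cv2.resize(a[150:260,280:430,::-1],None,fx=5,fy=5,interpolation=cv2.INTER_CUBIC))
cv2.imwrite('pics/si14.png',cv2.resize(b[130:240,255:405,::-1],None,fx=5,fy=5,interpolation=cv2.INTER_CUBIC))
E
```

```text
pos [0.6458 0.0025 0.1964] t 12.0 F [ 0.2 -0.  -0.7] w 0.168 j6 -1.704
delta tx ty tz [-1.1  2.4 -3.6]
jaw now 1.605 turn world z 0.005 => wz -0.06 tilt err tool xy [ 0.001 -0.006 -0.   ]
```

View pics/sc14.png

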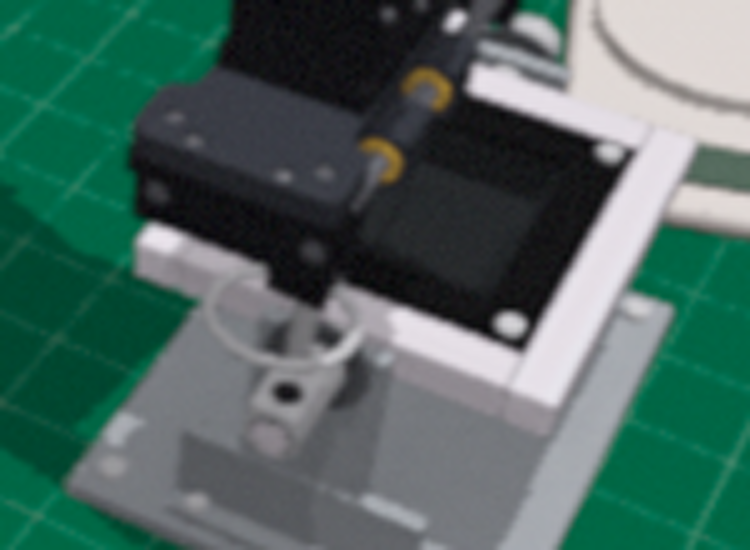

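View pics/si14.png

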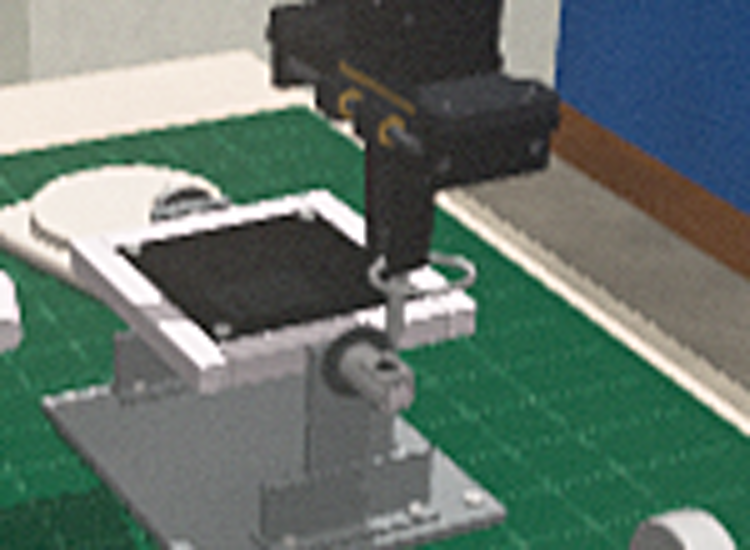

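View pics/w14.png

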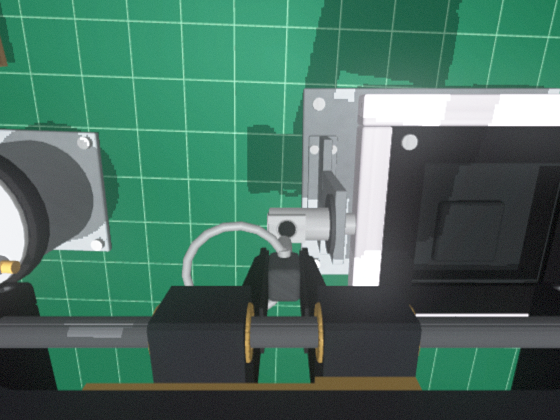

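Request:
arm_command([
  {"tx":0,"ty":0,"tz":0,"wx":0,"wy":0,"wz":0,"gripper":1},
  {"tx":0,"ty":0,"tz":0,"wx":0,"wy":0,"wz":0,"gripper":1},
])

```text
time_s: 12.35
eef_pos: [0.6476, 0.0034, 0.2004]
tcp_rot: [0.001, -0.018, 1.0, -0.0]
wrist_force: [-1.0, -0.2, -1.5]
width: 0.167
```

```bash
python3 - <<'E'
from h import *
go([.6469,.0050,.19],0.04+np.pi/2); snap('w15')
a=ctrl.get_image('scene');b=ctrl.get_image('side')
cv2.imwrite('pics/sc15.png',cv2.resize(a[200:250,310:370,::-1],None,fx=12,fy=12,interpolation=cv2.INTER_CUBIC))
cv2.imwrite('pics/si15.png',cv2.resize(b[175:225,305:365,::-1],None,fx=12,fy=12,interpolation=cv2.INTER_CUBIC))
E
```

```text
pos [0.6476 0.0034 0.2004] t 12.35 F [-1.  -0.2 -1.5] w 0.167 j6 -1.704
delta tx ty tz [ 0.7  1.6 10.4]
jaw now 1.608 turn world z 0.003 => wz -0.04 tilt err tool xy [-0.     0.001 -0.   ]
```

View pics/sc15.png

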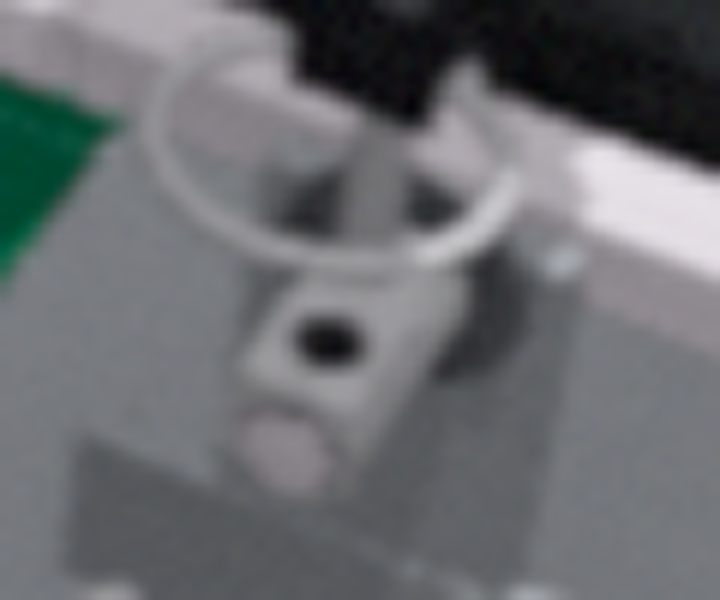

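View pics/si15.png

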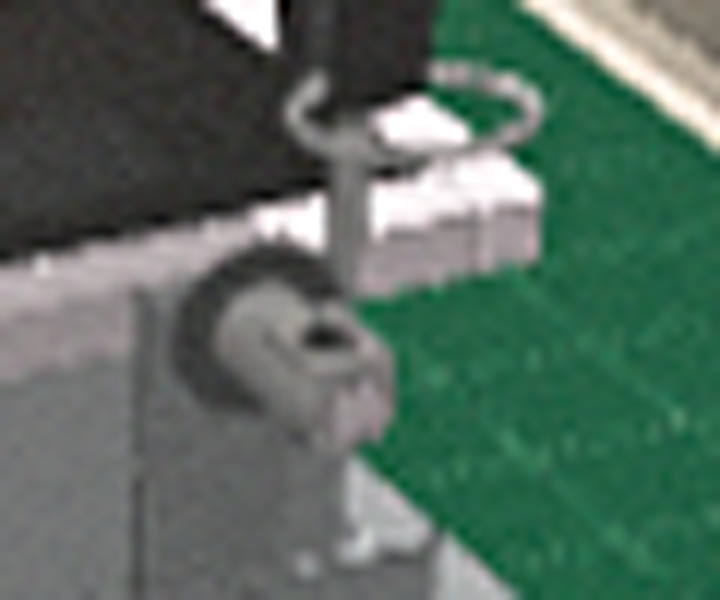

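```bash
python3 - <<'E'
from h import *
S=ctrl.get_calibration('scene');D=ctrl.get_calibration('side')
hs,hd=(337.6,228.3),(332.1,202.9)
pos=ctrl.state()['eef_pos']
ps,pd=(341.25,216.25),(334.0,192.9)
# vertical line through (x,y): image line; horizontal residual at measured pixel's row
def res(xy,c,u):
    a=proj(c,[*xy,.15])[0];b=proj(c,[*xy,.20])[0]; t=(u[1]-a[1])/(b[1]-a[1]); return (a+t*(b-a))[0]-u[0]
f=lambda xy:[res(xy,S,ps),res(xy,D,pd)]
print('res at tcp',f(pos[:2]));r=least_squares(f,pos[:2]);print('pin xy from views',r.x,'tcp',pos)
# hole: same bias: horizontal residual
g=lambda xy:[proj(S,[*xy,.1375])[0][0]-hs[0],proj(D,[*xy,.1375])[0][0]-hd[0]]
r2=least_squares(g,[.647,.005]);print('hole by columns',r2.x, g([.647,.005]))
print('pin-hole',(r.x-r2.x)*1000)
E
```

```text
res at tcp [np.float64(-0.5418432833503175), np.float64(-1.7873299196345442)]
pin xy from views [ 0.6502713  -0.00127913] tcp [0.64751349 0.00358198 0.20002246]
hole by columns [6.46983440e-01 3.60695203e-04] [np.float64(1.097252060390474), np.float64(-0.7949786922998214)]
pin-hole [ 3.28786172 -1.63982889]
```

```bash
python3 - <<'E'
from h import *
im=cv2.imread('pics/w15.png')[195:325,170:340]; cv2.imwrite('pics/w15c.png',cv2.resize(im,None,fx=4.5,fy=4.5,interpolation=cv2.INTER_CUBIC))
E
```

```text
(no output)
```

View pics/w15c.png

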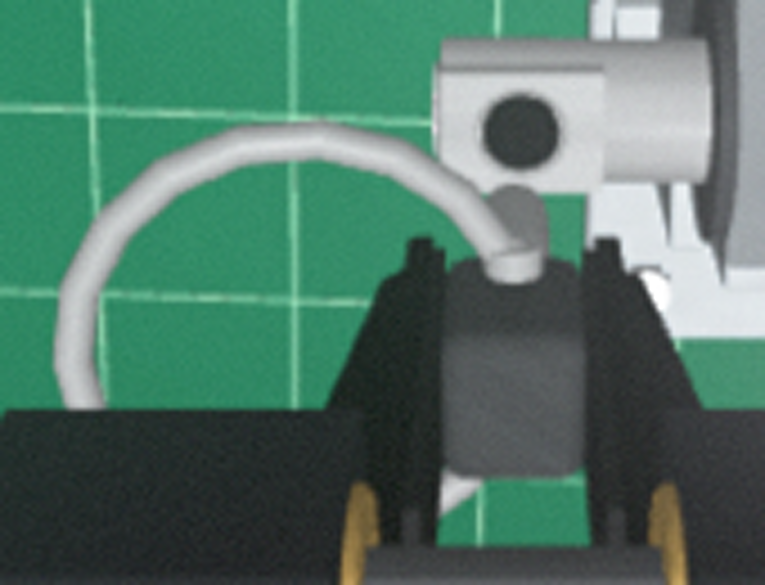

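```bash
python3 - <<'E'
from h import *
C=cal('w15'); R=Rt(); p=ctrl.state()['eef_pos']
P=lambda t: proj(C,p+R@np.array(t))[0]
for x0 in(-.002,0,.002):
    print(x0,'top front',P([.009+x0,0,-.0192])[1],'top back',P([-.009+x0,0,-.0192])[1],'bot front',P([.009+x0,0,.0048])[1],'pin front edge z37.8',P([.005+x0,0,.0378]),'tip c',P([x0,0,.0448]))
print('meas', 195+332/4.5,195+475/4.5,195+262/4.5,'pin outline top',195+185/4.5,'col',170+516/4.5)
print('hole meas',170+520/4.5,195+131/4.5,onplane(C,(170+520/4.5,195+131/4.5),.1375))
E
```

```text
-0.002 top front 268.9201618797379 top back 302.0558974597496 bot front 249.03325620741862 pin front edge z37.8 [282.95670527 234.34837376] tip c [282.99128436 237.66868887]
0 top front 265.10734138142374 top back 298.47575135867623 bot front 245.62229742207822 pin front edge z37.8 [282.95261599 231.40284144] tip c [282.98742949 234.83653041]
0.002 top front 261.2672762240601 top back 294.870820146081 bot front 242.1899411604124 pin front edge z37.8 [282.94850487 228.44157187] tip c [282.98355475 231.98978041]
meas 268.77777777777777 300.55555555555554 253.22222222222223 pin outline top 236.11111111111111 col 284.6666666666667
hole meas 285.55555555555554 224.11111111111111 [0.64614177 0.00530737 0.1375    ]
```

In w15 the pin sits about 2 mm off the jaw centre along the tool's x, which agrees with the two fixed views. I'll correct for that and lower the tip just into the mouth.

Request:
arm_command([
  {"tx":3,"ty":1.3,"tz":0,"wx":0,"wy":0,"wz":0,"gripper":1},
  {"tx":3,"ty":1.3,"tz":7,"wx":0,"wy":0,"wz":0,"gripper":1},
  {"tx":3,"ty":1.3,"tz":14,"wx":0,"wy":0,"wz":0,"gripper":1},
  {"tx":3,"ty":1.3,"tz":14,"wx":0,"wy":0,"wz":0,"gripper":1},
  {"tx":3,"ty":1.3,"tz":14,"wx":0,"wy":0,"wz":0,"gripper":1},
])

```text
time_s: 13.0
eef_pos: [0.6443, 0.0048, 0.1852]
tcp_rot: [-0.0, -0.019, 1.0, 0.0]
wrist_force: [-0.1, -0.6, -1.9]
width: 0.165
```

```bash
cat > look.py <<'E'
import sys
from h import *
n=sys.argv[1]
go([.6445,.0049,.1425],0.04+np.pi/2); snap('w'+n)
a=ctrl.get_image('scene');b=ctrl.get_image('side')
w=cv2.imread(f'pics/w{n}.png')
k=lambda im:cv2.resize(im,(390,325),interpolation=cv2.INTER_CUBIC)
cv2.imwrite(f'pics/m{n}.png',np.vstack([np.hstack([k(a[200:250,310:370,::-1]),k(b[175:225,305:365,::-1])]),np.hstack([k(w[195:320,210:360]),k(w)])])[:600])
E
python3 look.py 16
```

```text
pos [0.6443 0.0048 0.1852] t 13.0 F [-0.1 -0.6 -1.9] w 0.165 j6 -1.703
delta tx ty tz [-0.2  0.1 42.7]
jaw now 1.608 turn world z 0.003 => wz -0.03 tilt err tool xy [ 0.    -0.001  0.   ]
```

View pics/m16.png

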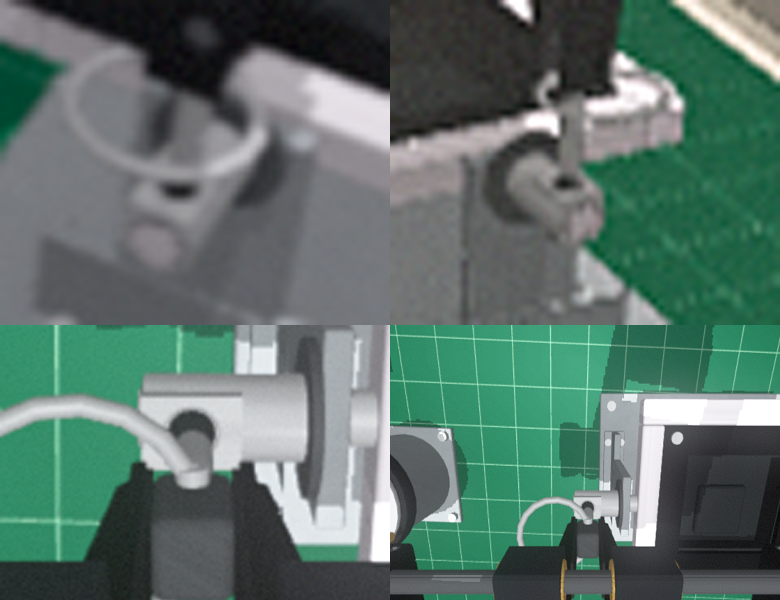

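The tip is aligned at the mouth in all three views: wrist columns match, and in the side view the tip at (571,175) sits over the hole at (567,183). I'll lower slowly.

Request:
arm_command([
  {"tx":0,"ty":0,"tz":3,"wx":0,"wy":0,"wz":0,"gripper":1},
  {"tx":0,"ty":0,"tz":6,"wx":0,"wy":0,"wz":0,"gripper":1},
  {"tx":0,"ty":0,"tz":9,"wx":0,"wy":0,"wz":0,"gripper":1},
  {"tx":0,"ty":0,"tz":9,"wx":0,"wy":0,"wz":0,"gripper":1},
])

```text
time_s: 13.55
eef_pos: [0.6442, 0.0048, 0.176]
tcp_rot: [-0.0, -0.019, 1.0, 0.0]
wrist_force: [0.9, 0.1, -1.3]
width: 0.168
```

```bash
python3 look.py 17
```

```text
pos [0.6442 0.0048 0.176 ] t 13.55 F [ 0.9  0.1 -1.3] w 0.168 j6 -1.703
delta tx ty tz [-0.3  0.1 33.5]
jaw now 1.608 turn world z 0.003 => wz -0.03 tilt err tool xy [ 0.    -0.001  0.   ]
```

View pics/m17.png

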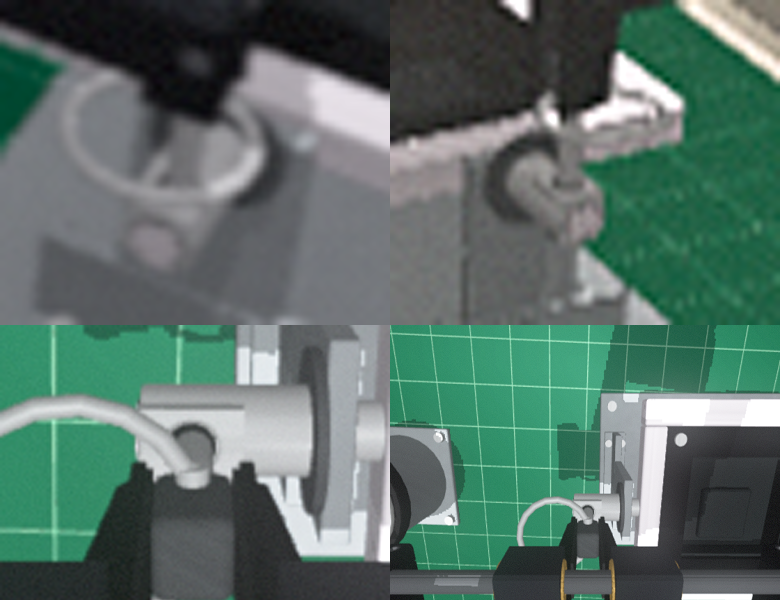

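The tip is about 6 mm inside with no contact force. I'll go on down.

Request:
arm_command([
  {"tx":0,"ty":0,"tz":3,"wx":0,"wy":0,"wz":0,"gripper":1},
  {"tx":0,"ty":0,"tz":6,"wx":0,"wy":0,"wz":0,"gripper":1},
  {"tx":0,"ty":0,"tz":9,"wx":0,"wy":0,"wz":0,"gripper":1},
  {"tx":0,"ty":0,"tz":12,"wx":0,"wy":0,"wz":0,"gripper":1},
])

```text
time_s: 14.1
eef_pos: [0.6444, 0.0048, 0.1643]
tcp_rot: [-0.0, -0.019, 1.0, 0.0]
wrist_force: [-0.7, -0.6, -1.7]
width: 0.168
```

Request:
arm_command([
  {"tx":0,"ty":0,"tz":3,"wx":0,"wy":0,"wz":0,"gripper":1},
  {"tx":0,"ty":0,"tz":6,"wx":0,"wy":0,"wz":0,"gripper":1},
  {"tx":0,"ty":0,"tz":9,"wx":0,"wy":0,"wz":0,"gripper":1},
  {"tx":0,"ty":0,"tz":12,"wx":0,"wy":0,"wz":0,"gripper":1},
])

```text
time_s: 14.5
eef_pos: [0.6444, 0.0048, 0.1524]
tcp_rot: [0.0, -0.019, 1.0, 0.0]
wrist_force: [-0.3, 0.0, -1.9]
width: 0.168
```

```bash
python3 look.py 18
```

```text
pos [0.6444 0.0048 0.1524] t 14.5 F [-0.3  0.  -1.9] w 0.168 j6 -1.703
delta tx ty tz [-0.1  0.1  9.9]
jaw now 1.608 turn world z 0.003 => wz -0.03 tilt err tool xy [ 0.  0. -0.]
```

View pics/m18.png

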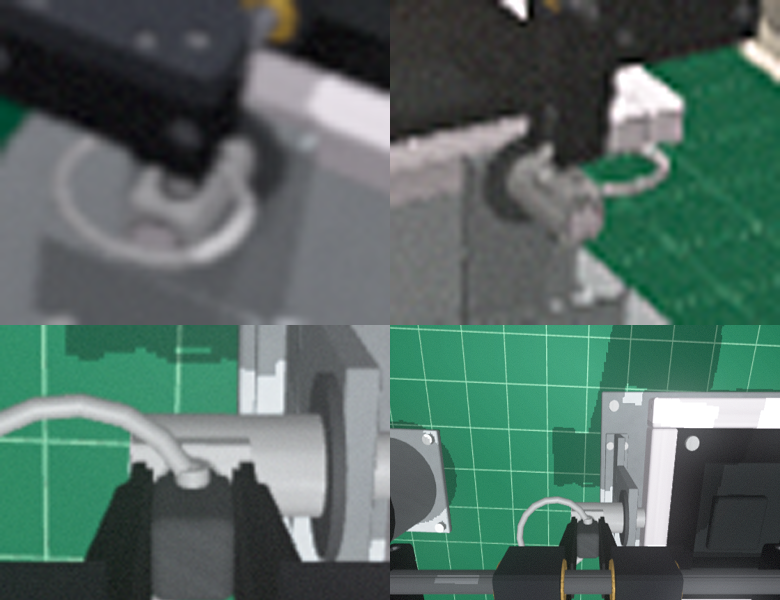

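Request:
arm_command([
  {"tx":0,"ty":0,"tz":3,"wx":0,"wy":0,"wz":0,"gripper":1},
  {"tx":0,"ty":0,"tz":6,"wx":0,"wy":0,"wz":0,"gripper":1},
  {"tx":0,"ty":0,"tz":8.5,"wx":0,"wy":0,"wz":0,"gripper":1},
  {"tx":0,"ty":0,"tz":8.5,"wx":0,"wy":0,"wz":0,"gripper":1},
])

```text
time_s: 15.05
eef_pos: [0.6443, 0.0048, 0.1437]
tcp_rot: [-0.0, -0.019, 1.0, 0.0]
wrist_force: [-1.2, 1.0, -1.6]
width: 0.171
```

Request:
arm_command([
  {"tx":0,"ty":0,"tz":0.7,"wx":0,"wy":0,"wz":0,"gripper":1},
  {"tx":0,"ty":0,"tz":1.4,"wx":0,"wy":0,"wz":0,"gripper":1},
  {"tx":0,"ty":0,"tz":1.4,"wx":0,"wy":0,"wz":0,"gripper":1},
])

```text
time_s: 15.35
eef_pos: [0.6444, 0.0048, 0.1427]
tcp_rot: [0.0, -0.019, 1.0, 0.0]
wrist_force: [0.5, 0.9, -1.1]
width: 0.168
```

Request:
arm_command([
  {"tx":0,"ty":0,"tz":0.7,"wx":0,"wy":0,"wz":0,"gripper":1},
  {"tx":0,"ty":0,"tz":1.2,"wx":0,"wy":0,"wz":0,"gripper":1},
  {"tx":0,"ty":0,"tz":1.2,"wx":0,"wy":0,"wz":0,"gripper":1},
])

```text
time_s: 15.65
eef_pos: [0.6445, 0.0048, 0.1423]
tcp_rot: [0.0, -0.019, 1.0, -0.0]
wrist_force: [-2.0, 0.8, 5.1]
width: 0.164
```

```bash
python3 look.py 19
```

```text
pos [0.6445 0.0048 0.1423] t 15.65 F [-2.   0.8  5.1] w 0.164 j6 -1.703
delta tx ty tz [ 0.   0.1 -0.2]
jaw now 1.608 turn world z 0.003 => wz -0.03 tilt err tool xy [-0.     0.001 -0.   ]
```

View pics/m19.png

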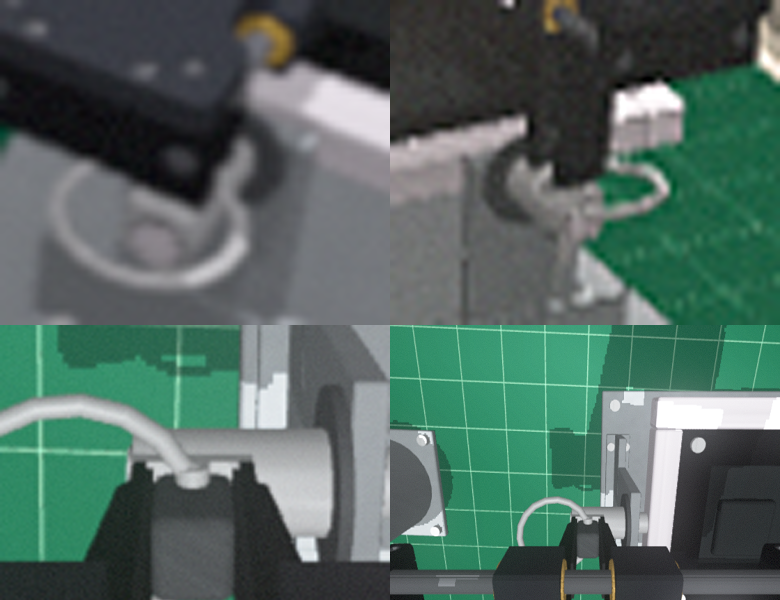

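The shoulder has seated, with 5 N at TCP z = 0.1423 as predicted, and the pin end is visible below the housing. I'll open a little and lift off.

Request:
arm_command([
  {"tx":0,"ty":0,"tz":-0.8,"wx":0,"wy":0,"wz":0,"gripper":0.7},
  {"tx":0,"ty":0,"tz":-0.8,"wx":0,"wy":0,"wz":0,"gripper":0.7},
  {"tx":0,"ty":0,"tz":-0.8,"wx":0,"wy":0,"wz":0,"gripper":0.7},
  {"tx":0,"ty":0,"tz":-0.8,"wx":0,"wy":0,"wz":0,"gripper":0.7},
])

```text
time_s: 16.2
eef_pos: [0.6444, 0.0048, 0.1422]
tcp_rot: [-0.0, -0.019, 1.0, 0.0]
wrist_force: [0.2, -0.5, 0.3]
width: 0.294
```

Request:
arm_command([
  {"tx":0,"ty":0,"tz":-10,"wx":0,"wy":0,"wz":0,"gripper":0.7},
  {"tx":0,"ty":0,"tz":-30,"wx":0,"wy":0,"wz":0,"gripper":0.7},
  {"tx":0,"ty":0,"tz":-60,"wx":0,"wy":0,"wz":0,"gripper":0.7},
  {"tx":0,"ty":0,"tz":-90,"wx":0,"wy":0,"wz":0,"gripper":0.7},
  {"tx":0,"ty":0,"tz":-90,"wx":0,"wy":0,"wz":0,"gripper":0.7},
])

```text
time_s: 16.7
eef_pos: [0.6458, 0.0047, 0.2373]
tcp_rot: [0.004, -0.019, 1.0, -0.0]
wrist_force: [0.2, 0.2, 0.8]
width: 0.302
```

```bash
python3 look.py 20
```

```text
pos [0.6458 0.0047 0.2373] t 16.7 F [0.2 0.2 0.8] w 0.302 j6 -1.703
delta tx ty tz [ 2.   0.3 94.8]
jaw now 1.608 turn world z 0.003 => wz -0.03 tilt err tool xy [-0.001  0.007 -0.   ]
```

View pics/m20.png

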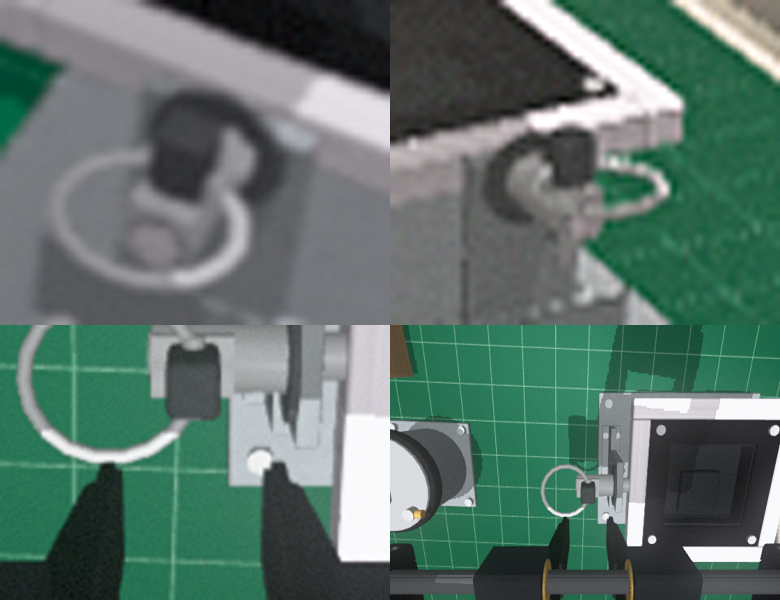

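The pin stands home with its ring open over the free end. I'll close the fingers and go above the ring's far end.

```bash
python3 - <<'E'
from h import *
C=cal('w20')
# ring far end & head in wrist picture full: bottom-left tile = w[195:320,210:360] scaled 2.6
f=lambda x,y:(210+x/2.6,195+(y-325)/2.6)
print('far',onplane(C,f(26,372),.1435),'head top',onplane(C,f(193,397),.1615))
go([.6485,-.0455,.18],0.04+np.pi/2)
E
```

```text
far [ 0.64828961 -0.04522411  0.1435    ] head top [0.64817762 0.00576077 0.1615    ]
pos [0.6441 0.0049 0.2321] t 16.85 F [-0.6  0.4 -0.5] w 0.3 j6 -1.703
delta tx ty tz [ -2.5 -50.5  52.1]
jaw now 1.608 turn world z 0.003 => wz -0.03 tilt err tool xy [ 0. -0. -0.]
```

Request:
arm_command([
  {"tx":-4,"ty":-25,"tz":0,"wx":0,"wy":0,"wz":0,"gripper":1},
  {"tx":-4,"ty":-50,"tz":0,"wx":0,"wy":0,"wz":0,"gripper":1},
  {"tx":-4,"ty":-50,"tz":20,"wx":0,"wy":0,"wz":0,"gripper":1},
  {"tx":-4,"ty":-50,"tz":45,"wx":0,"wy":0,"wz":0,"gripper":1},
  {"tx":-4,"ty":-50,"tz":70,"wx":0,"wy":0,"wz":0,"gripper":1},
])

```text
time_s: 17.35
eef_pos: [0.6497, -0.0452, 0.1604]
tcp_rot: [-0.001, -0.018, 1.0, 0.0]
wrist_force: [-0.3, 0.0, 0.0]
width: 0.009
```

```bash
python3 look.py 21
```

```text
pos [ 0.6497 -0.0452  0.1604] t 17.35 F [-0.3  0.   0. ] w 0.009 j6 -1.779
delta tx ty tz [ 3.3 50.3 17.9]
jaw now 1.608 turn world z 0.003 => wz -0.04 tilt err tool xy [ 0.    -0.002 -0.   ]
```

View pics/m21.png

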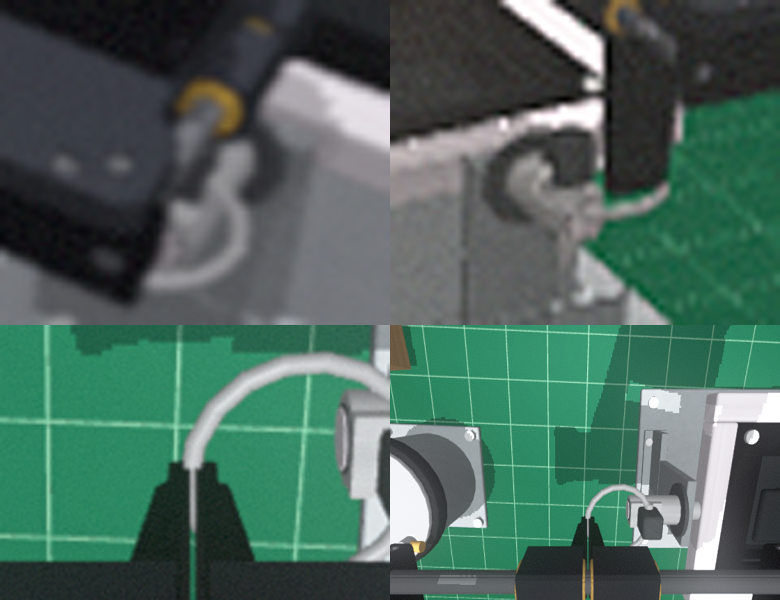

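The closed tips are centred over the far end of the ring. I'll push down slowly, following its arc.

Request:
arm_command([
  {"tx":0,"ty":0,"tz":10,"wx":0,"wy":0,"wz":0,"gripper":1},
  {"tx":0,"ty":0,"tz":15,"wx":0,"wy":0,"wz":0,"gripper":1},
  {"tx":0,"ty":0.5,"tz":20,"wx":0,"wy":0,"wz":0,"gripper":1},
  {"tx":0,"ty":1,"tz":25,"wx":0,"wy":0,"wz":0,"gripper":1},
  {"tx":0,"ty":2,"tz":30,"wx":0,"wy":0,"wz":0,"gripper":1},
])

```text
time_s: 18.0
eef_pos: [0.6504, -0.0431, 0.1323]
tcp_rot: [0.0, -0.019, 1.0, -0.0]
wrist_force: [0.9, -1.3, 2.0]
width: 0.005
```

```bash
python3 look.py 22
```

```text
pos [ 0.6504 -0.0431  0.1323] t 18.0 F [ 0.9 -1.3  2. ] w 0.005 j6 -1.775
delta tx ty tz [  4.1  48.2 -10.2]
jaw now 1.608 turn world z 0.003 => wz -0.03 tilt err tool xy [-0.     0.001 -0.   ]
```

View pics/m22.png

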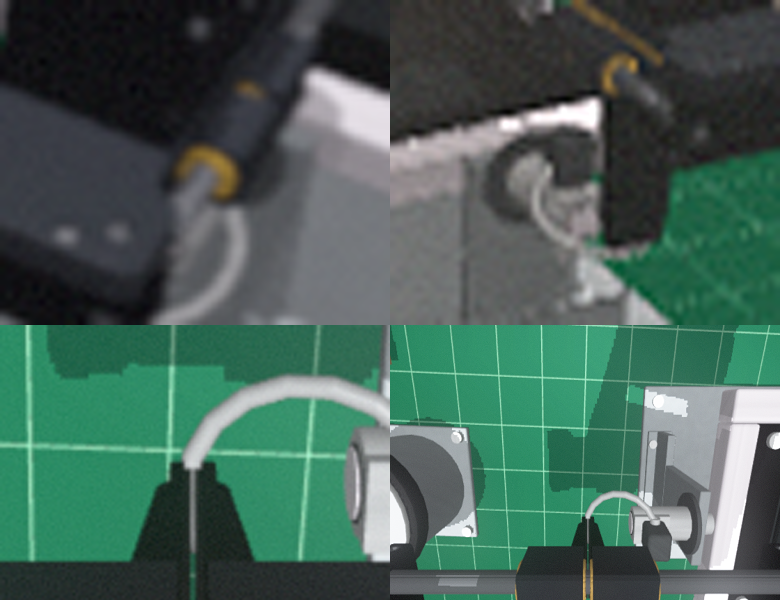

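The ring is turning with 2 N on the wrist and the pin stays seated. I'll continue along the arc past 0.75 rad.

Request:
arm_command([
  {"tx":0,"ty":1.5,"tz":4,"wx":0,"wy":0,"wz":0,"gripper":1},
  {"tx":0,"ty":3.5,"tz":8,"wx":0,"wy":0,"wz":0,"gripper":1},
  {"tx":0,"ty":6,"tz":13,"wx":0,"wy":0,"wz":0,"gripper":1},
  {"tx":0,"ty":9.5,"tz":18,"wx":0,"wy":0,"wz":0,"gripper":1},
  {"tx":0,"ty":13,"tz":22,"wx":0,"wy":0,"wz":0,"gripper":1},
])

```text
time_s: 18.65
eef_pos: [0.6495, -0.0295, 0.1096]
tcp_rot: [-0.0, -0.019, 1.0, 0.0]
wrist_force: [-0.3, 0.1, -0.5]
width: 0.001
```

```bash
python3 look.py 23
```

```text
pos [ 0.6495 -0.0295  0.1096] t 18.65 F [-0.3  0.1 -0.5] w 0.001 j6 -1.755
delta tx ty tz [  3.7  34.6 -32.9]
jaw now 1.608 turn world z 0.003 => wz -0.03 tilt err tool xy [ 0.    -0.001  0.   ]
```

View pics/m23.png

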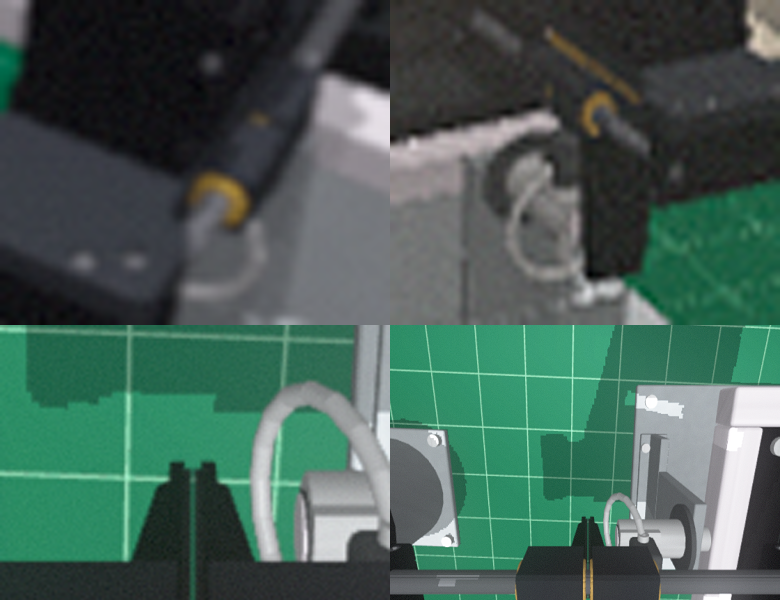

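The ring has left the fingers and hangs round the housing, with zero force. I'll back out and up, then check.

Request:
arm_command([
  {"tx":0,"ty":-12,"tz":0,"wx":0,"wy":0,"wz":0,"gripper":1},
  {"tx":0,"ty":-20,"tz":-25,"wx":0,"wy":0,"wz":0,"gripper":1},
  {"tx":0,"ty":-20,"tz":-70,"wx":0,"wy":0,"wz":0,"gripper":1},
  {"tx":10,"ty":-20,"tz":-115,"wx":0,"wy":0,"wz":0,"gripper":1},
  {"tx":50,"ty":-20,"tz":-130,"wx":0,"wy":0,"wz":0,"gripper":1},
])

```text
time_s: 19.3
eef_pos: [0.6031, -0.0533, 0.2444]
tcp_rot: [0.004, -0.019, 1.0, -0.001]
wrist_force: [-1.4, -0.8, 0.2]
width: 0.008
```

Request:
arm_command([
  {"tx":40,"ty":-10,"tz":0,"wx":0,"wy":0,"wz":0,"gripper":1},
  {"tx":80,"ty":-20,"tz":-10,"wx":0,"wy":0,"wz":0,"gripper":1},
  {"tx":80,"ty":-20,"tz":-10,"wx":0,"wy":0,"wz":0,"gripper":1},
  {"tx":80,"ty":-20,"tz":-10,"wx":0,"wy":0,"wz":0,"gripper":1},
])

```text
time_s: 19.7
eef_pos: [0.5213, -0.0758, 0.2513]
tcp_rot: [0.001, -0.018, 1.0, -0.0]
wrist_force: [-0.2, -0.9, 0.6]
width: 0.002
```

```bash
python3 look.py 24; python3 - <<'E'
from h import *
a=ctrl.get_image('scene')[:,:,::-1];b=ctrl.get_image('side')[:,:,::-1]
cv2.imwrite('pics/f_scene.png',a);cv2.imwrite('pics/f_side.png',b)
E
```

```text
pos [ 0.5213 -0.0758  0.2513] t 19.7 F [-0.2 -0.9  0.6] w 0.002 j6 -1.877
delta tx ty tz [-125.8   76.3  109. ]
jaw now 1.607 turn world z 0.004 => wz -0.05 tilt err tool xy [-0.001  0.002 -0.   ]
```

View pics/m24.png

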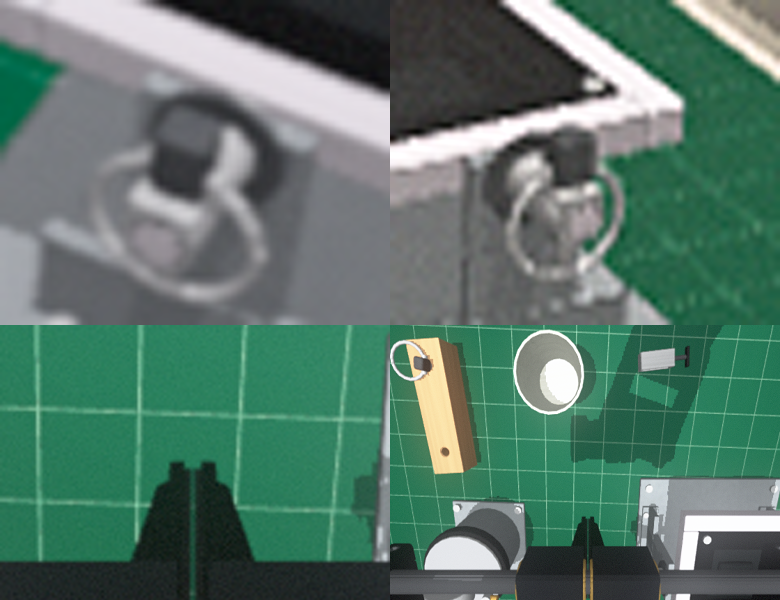

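View pics/f_scene.png

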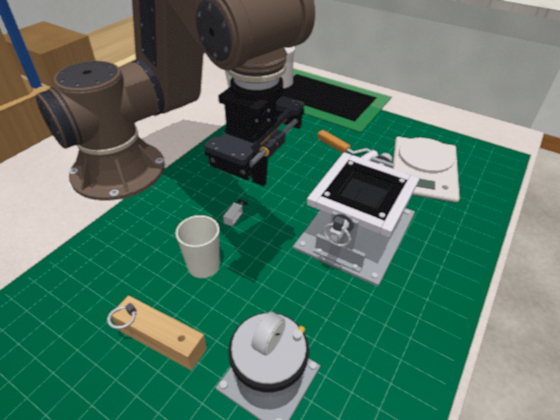

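View pics/f_side.png

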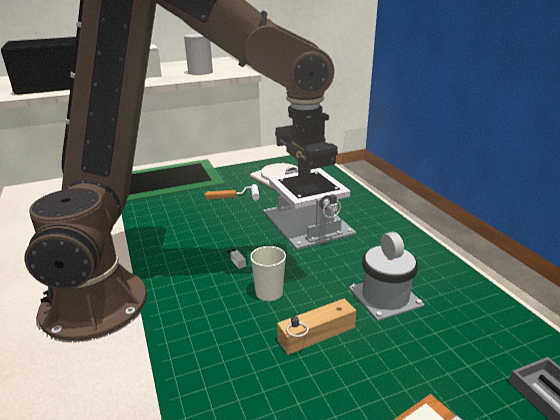

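The ring hangs round the housing end. To confirm the angle, I'll overlay the predicted ring for several angles.

```bash
python3 - <<'E'
from h import *
S=ctrl.get_calibration('scene');D=ctrl.get_calibration('side')
a=cv2.imread('pics/f_scene.png');b=cv2.imread('pics/f_side.png')
u=np.array([.04,-1,0.]);v=np.array([1,.04,0.])
out=[]
for im,c,(x0,y0) in((a,S,(310,200)),(b,D,(305,175))):
    base=cv2.resize(im[y0:y0+50,x0:x0+60],None,fx=6.4,fy=6.4,interpolation=cv2.INTER_CUBIC)
    col=[base.copy()]
    im2=base.copy()
    for th,cl in((1.57,(0,255,0)),(1.3,(0,0,255)),(1.0,(255,0,0))):
        d=u*np.cos(th)+np.array([0,0,-np.sin(th)]); P=np.array([.6465,.0046,.1435]); t=np.linspace(0,2*np.pi,60)
        X=P+.02475*d+.02625*(np.cos(t)[:,None]*d+np.sin(t)[:,None]*v)
        # shift from known column biases of the hole (scene +1.1,-.? ; side -.8)
        off={'s':proj(S,[.6469,.005,.1375])[0]-[337.4,228.25],'d':proj(D,[.6469,.005,.1375])[0]-[332.15,203]}['s' if c is S else 'd']
        q=((proj(c,X)-off-[x0,y0]+.5)*6.4).astype(int); cv2.polylines(im2,[q.reshape(-1,1,2)],True,cl,1)
    out.append(np.hstack([base,im2]))
cv2.imwrite('pics/ov.png',np.vstack(out)[:600,:790])
E
```

```text
(no output)
```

View pics/ov.png

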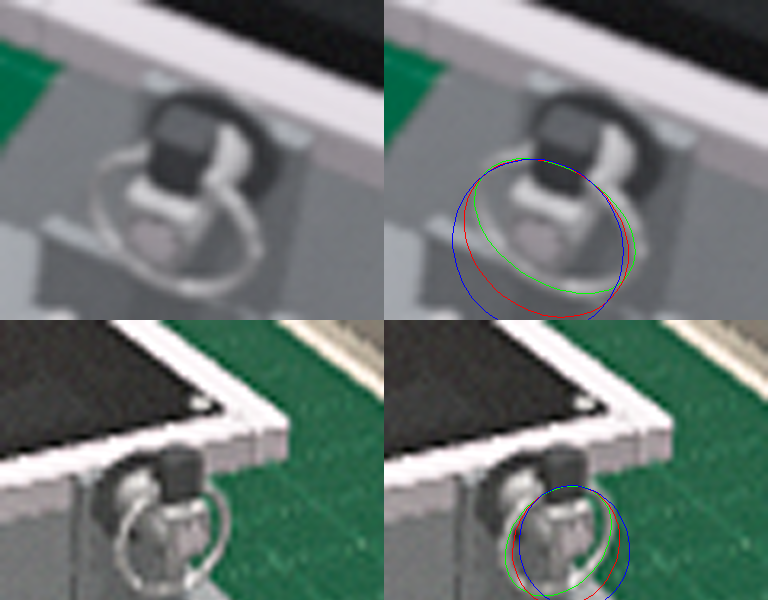

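The green outline (1.57 rad) matches the ring, and the 1.3 and 1.0 rad outlines do not. The head sits in the same pixels as when it was seated, and the arm is clear. I'm handing in.

```bash
python3 - <<'E'
from h import *
print(ctrl.state()['time_s'],ctrl.state()['qd'].round(3)); print(ctrl.close_job())
E
```

```text
19.95 [ 0.002 -0.001  0.004  0.     0.002  0.   ]
the job is handed in; nothing more can be done
None
```

The mould is locked level, and I handed the job in at about 20 s of the 67 s allowed. No verdict came back on handing in.

I pressed the near rail down with the shut fingers until the cradle was level. I took the larger linchpin out of the block and pushed it down the lock hole with its ring on the free-end side. Then I pushed the ring down over the end of the housing until it snapped shut.

**Last checks**
- **Cradle:** it looks level in both fixed camera views. When I left the rail, the fingers were at z = 0.135, the rail's height when level.
- **Pin:** the shoulder seated with about 5 N at the predicted height, and the head was in the same place in the pictures before and after the ring was shut.
- **Ring:** it matches the outline predicted for 1.57 rad, not those for 1.3 or 1.0. In the scene view the match is off by about a pixel.
- **Everything else:** the small linchpin, cup, clamp and roller look where they started, by eye only. The arm is clear of everything.

**Refused and disagreeing**
- **Refused moves:** the first two move calls were refused because rows need all seven values. Nothing moved.
- **Pin offset:** estimates of how far off-centre the pin sat in the jaws differed by 1 to 3 mm. I used 2 mm, and the pin went in with no side force until it seated.

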